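Tug-check a cassette dispenser, empty it into the carrier and tug-check the carrier

ROBOT

A 7-joint arm with a two-finger parallel gripper is mounted at the origin on the work surface. World frame = base frame: x ahead of the robot, y to its left, z up, the work surface at z = 0. Lengths are in mm, angles in degrees, forces in N, time in s.
With the tool pointing down it reaches from about 425 to 875 mm from the base axis. Payload 8.4 kg.
Tool frame: the origin (TCP) lies on the front face of the gripper's body, between the roots of the fingers; the fingertips stand 70 mm ahead of it and the grasp point (between the pads) lies 51 mm ahead of it; z points along the fingers, y is the line along which they close (so a half turn about z gives the same grasp; the last joint's range is limited). The gripper opens to 87 mm and grips with 3 to 60 N. Pads are 19 mm wide; open, the fingers measure 117 mm over their backs; the gripper's body (75 mm by 190 mm) begins 51 mm behind the grasp point.
Start: joints at [71.15, 19.091, 2.286, 83.961, -0.768, 76.965, -3.352], TCP at [148.038, -632.892, 292.246] pointing down, gripper open.
Joint ranges: [-147.57, 147.57], [-21.85, 119.76], [-74.77, 79.35], [14.55, 137.4], [-85.83, 265.84], [4.83, 119.75], [-152.11, 152.11]. Speed limits (degrees/s): [127.2, 127.2, 159.86, 159.86, 180, 180, 180].

INTERFACE

Orientations are given as [roll, pitch, yaw] about the fixed x, y, z axes, in that order (R = Rz(yaw) Ry(pitch) Rx(roll)).
In Python, from station import bot, optics gives the robot as it stands. The module is installed in compiled form; this text tells all that it offers.
- The arm moves only by the shell command python3 -m inch 'ROWS' [FORCE]. ROWS is JSON, a list that holds one entry, the list of rows, each a list of 7 numbers: the shift along the tool's x, y, z as a fraction of full scale, then the turn, a rotation vector about the tool's x, y, z as a fraction of full scale, then the closure, from 0 (fully open) to 1 (shut). In form: [[[tx, ty, tz, wx, wy, wz, gripper], ...]]. A call has 1 to 8 rows; each row shifts and turns the commanded pose from where the row before left it, along the tool's axes as they then stand; what a row does not reach is not made up. Full scale, the value 1, is 75 mm for a shift and 90 degrees for a turn. A row lasts 1/10 s, in which the tool goes at most 50 mm and 8.59 degrees, less where a joint would pass 70% of its speed; a pose out of reach is approached as far as the arm can. A call with a number of a shift or a turn outside -1 to 1 is refused whole. A call with a gripper value outside its range is refused whole. The fingers move at their own pace and stop on an object; FORCE is the grip in N (left out, the last holds). Time passes only in rows, so rows that do not move let the fingers close. It gives the time, the measured TCP pose, the force, the opening and the grip force at its end, in the units of the state.
- bot.state(): the state, without advancing time (a new reading comes with each control period).
- optics.read_camera(name): name is "scene" or "top" or "wrist"; returns (picture, depth): 420x560x3 uint8, red, green, blue; 420x560 float32, mm along the optical axis (not along the pixel's ray), 0 where there is no reading.
- optics.get_calibration(name): a dict with "mtx" (3x3 intrinsics, pixels), "distortion" ([k1, k2, p1, p2, k3] as OpenCV has them; the pictures are not rectified), "world_from_camera" (4x4, takes a point from camera to world coordinates). Camera axes: x right, y up, looking along -z (the intrinsics and any distortion apply to the point x, -y, -z); pixel columns grow to the right and rows downward; lengths in mm; the calibration is good to about 2 mm. A picture is of the moment at which its call begins: read the wrist's pose just before it. get_calibration takes no time and is no camera call; for the wrist camera it gives the pose at the moment of the call.
- bot.hand_in(): hands the job in; it is judged then, once.
The state is a dict: "t": time; "joint_pos": joint angles; "joint_vel": joint speeds; "effort": joint torques, N m; "tcp_pos": TCP position; "tcp_rot": TCP orientation; "contact_force": force on the tool from outside, world axes, zero at the start; "moment": the same for the moment, N m; "gripper_width": finger opening in mm; "grasp_force": force on a finger pad.
Only numpy, scipy, OpenCV 4.12 (cv2) and the standard library are available. Lean on these libraries where they do the work, as an engineer would, in place of code of your own. Each camera call takes 0.05 s, during which the arm holds its last target. There are 200 camera calls.

TASK

Get the yellow test cassettes ready for the reader. First check that the dispenser's tower is held: tug the red retaining pin straight up with about 12 N, hold the pull for a second and ease off, then do the same with the blue pin; never pull anything hard enough to unseat it (19 N). Then work the pusher to slide the cassettes one after another out of the bottom of the stack (never lift them out over the top), lay every cassette, also one that may lie loose on the bench, flat in its own bay of the white carrier and leave the pusher drawn fully back; last, with all of them loaded, tug the carrier straight up by its green post with about 12 N, hold for a second and ease it down again to confirm that its dock holds it, leaving the other things on the bench where they are.

Things in the scene. Friction and masses are not known exactly. Their poses are not given: they have to be found in the camera images.
- dispenser: fixed dispenser: grey base and clear tower, outside 65 (x) by 100 mm (y), top 115 mm above the table; two or three cassettes stacked in it, long side along y. Origin: under the tower's centre at table height, z up. Cassettes leave at the bottom towards -y onto an apron 12 mm high and 34 mm wide (their long sides overhang it), ending at y = -175 mm. Ears at the top on -x and +x reach 85 mm out and carry the pins
- apron (a point): point on top of the apron (12 mm above the table) under the place where the centre of a fully pushed-out cassette lies, 112 mm along -y from the dispenser's origin; axes as the dispenser's
- pusher (a joint): travel in m of the steel pusher: 0 = fully back (+y), 0.124 = fully forward (along the dispenser's -y). Fully forward puts the bottom cassette wholly out on the apron, its rear end 23 mm clear of the tower; the next one rests on the pusher's blade (about 4 mm lower than a cassette) and drops when the pusher is back under 4 mm. Moves with 2 to 8 N and stays where left
- pusher_grip (a point): middle of the grip of the pusher's upright blue handle: a bar 14 mm wide (along the dispenser's x), 30 mm long (along its y), its top 102 mm above the table, grip point 85 mm above the table; moves with the pusher
- pin_red (a joint): Its joint value is how far it has been drawn up, in m (0 = seated). It gives elastically by 0.5 mm per newton of upward pull (12 N = 6 mm) and springs back when let go. It comes to harm above about 19 N.
- pin_red_grip (a point): press-fit retaining pin with a plain upright red cylindrical head, 22 mm in diameter and 40 mm tall, on the dispenser's -x ear (ear top 115 mm above the table). It slides only up and down. This point is on the head's axis, 26 mm above the ear, 15 mm below the head's top
- pin_blue (a joint): Its joint value is how far it has been drawn up, in m (0 = seated). It gives elastically by 0.5 mm per newton of upward pull (12 N = 6 mm) and springs back when let go. It comes to harm above about 19 N.
- pin_blue_grip (a point): press-fit retaining pin with a plain upright blue cylindrical head, 22 mm in diameter and 40 mm tall, on the dispenser's +x ear (ear top 115 mm above the table). It slides only up and down. This point is on the head's axis, 26 mm above the ear, 15 mm below the head's top
- carrier (a joint): how far the white carrier has been drawn up out of its seated place in the black snap dock, in m (0 = seated). It gives elastically by about 0.5 mm per newton of upward pull (12 N = about 6 mm, a little less when loaded) and springs back down when let go. It comes to harm above about 19 N.
- carrier_grip (a point): grip point of the carrier's green post: a cylinder 22 mm in diameter standing upright in the middle of the carrier, 62 mm tall, top 86 mm above the table, this point 68 mm above the table on its axis; it moves with the carrier
- bay1 (a point): centre of the floor of the carrier's -x, +y bay, 18 mm above the table, z up, y along the bay; 88 mm long (y), 60 mm wide (x), ribs around it 6 mm high; the carrier is 172 by 194 mm, bay centres 100 mm apart in x, 94 mm in y
- bay2 (a point): centre of the floor of the carrier's +x, +y bay, 18 mm above the table, z up, y along the bay; 88 mm long (y), 60 mm wide (x), ribs around it 6 mm high; the carrier is 172 by 194 mm, bay centres 100 mm apart in x, 94 mm in y
- bay3 (a point): centre of the floor of the carrier's -x, -y bay, 18 mm above the table, z up, y along the bay; 88 mm long (y), 60 mm wide (x), ribs around it 6 mm high; the carrier is 172 by 194 mm, bay centres 100 mm apart in x, 94 mm in y
- bay4 (a point): centre of the floor of the carrier's +x, -y bay, 18 mm above the table, z up, y along the bay; 88 mm long (y), 60 mm wide (x), ribs around it 6 mm high; the carrier is 172 by 194 mm, bay centres 100 mm apart in x, 94 mm in y
- cassette1 (a point): centre of a yellow test cassette, a flat plastic box 50 mm wide (x), 80 mm long (y), 22 mm high (z), about 60 g, white label on top, z out of its top. At the bottom of the stack at the start
- cassette2 (a point): centre of a yellow test cassette, a flat plastic box 50 mm wide (x), 80 mm long (y), 22 mm high (z), about 60 g, white label on top, z out of its top. Second in the stack at the start
- cassette3 (a point): centre of a yellow test cassette, a flat plastic box 50 mm wide (x), 80 mm long (y), 22 mm high (z), about 60 g, white label on top, z out of its top. Third (top) in the stack at the start; absent in some runs
- cassette4 (a point): centre of a yellow test cassette, a flat plastic box 50 mm wide (x), 80 mm long (y), 22 mm high (z), about 60 g, white label on top, z out of its top. A stray that lies flat on the bench beside the dispenser at the start; absent in some runs
- marker: white marker pen with a green band, lying, 125 mm long and 15 mm thick; leave it alone. Origin under its middle, x along it
- jar: round jar with a blue lid, 60 mm in diameter and 75 mm tall; leave it alone. Origin at the centre of its underside
- tipbox: open grey tip box 85 by 125 by 50 mm high; leave it alone. Origin at the centre of its underside
There are look-alikes about, which are no part of the job. Leave any grey or turquoise look-alike of the part that bears cassette4 alone.

How it is judged (in metres and radians):
On the way, in this order (a step that is already met when the one before it is completed fails the run):
1. the red pin is tugged up with 9 to 19 N for half a second (value of joint pin_red above 0.0045 m and contact force between the fingers and pin_red above 1 N), for 0.5 s.
2. then the blue pin is tugged up with 9 to 19 N for half a second (value of joint pin_blue above 0.0045 m and contact force between the fingers and pin_blue above 1 N), for 0.5 s.
3. every cassette present lies flat in its own bay of the carrier (((horizontal distance between cassette1 and bay1 below 0.012 m and z of cassette1 in the frame of bay1 between 0.006 and 0.016 m) or (horizontal distance between cassette1 and bay2 below 0.012 m and z of cassette1 in the frame of bay2 between 0.006 and 0.016 m) or (horizontal distance between cassette1 and bay3 below 0.012 m and z of cassette1 in the frame of bay3 between 0.006 and 0.016 m) or (horizontal distance between cassette1 and bay4 below 0.012 m and z of cassette1 in the frame of bay4 between 0.006 and 0.016 m)) and angle between each of cassette1, cassette2, cassette3, cassette4's own z axis and vertical below 0.12 rad and angle between the y axis of each of cassette1, cassette2, cassette3, cassette4 and the y axis of bay1, either way round below 0.2 rad and ((horizontal distance between cassette2 and bay1 below 0.012 m and z of cassette2 in the frame of bay1 between 0.006 and 0.016 m) or (horizontal distance between cassette2 and bay2 below 0.012 m and z of cassette2 in the frame of bay2 between 0.006 and 0.016 m) or (horizontal distance between cassette2 and bay3 below 0.012 m and z of cassette2 in the frame of bay3 between 0.006 and 0.016 m) or (horizontal distance between cassette2 and bay4 below 0.012 m and z of cassette2 in the frame of bay4 between 0.006 and 0.016 m)) and ((horizontal distance between cassette3 and bay1 below 0.012 m and z of cassette3 in the frame of bay1 between 0.006 and 0.016 m) or (horizontal distance between cassette3 and bay2 below 0.012 m and z of cassette3 in the frame of bay2 between 0.006 and 0.016 m) or (horizontal distance between cassette3 and bay3 below 0.012 m and z of cassette3 in the frame of bay3 between 0.006 and 0.016 m) or (horizontal distance between cassette3 and bay4 below 0.012 m and z of cassette3 in the frame of bay4 between 0.006 and 0.016 m)) and ((horizontal distance between cassette4 and bay1 below 0.012 m and z of cassette4 in the frame of bay1 between 0.006 and 0.016 m) or (horizontal distance between cassette4 and bay2 below 0.012 m and z of cassette4 in the frame of bay2 between 0.006 and 0.016 m) or (horizontal distance between cassette4 and bay3 below 0.012 m and z of cassette4 in the frame of bay3 between 0.006 and 0.016 m) or (horizontal distance between cassette4 and bay4 below 0.012 m and z of cassette4 in the frame of bay4 between 0.006 and 0.016 m))), for 0.2 s.
4. then the loaded carrier is tugged up by its post to 9 to 19 N for half a second, the cassettes staying in their bays (all of step 3 and value of joint carrier above 0.003 m and contact force between the fingers and carrier above 1 N), for 0.5 s.
At the end, for the whole second after the job is handed in: every cassette present lies flat in its own bay (within 12 mm of the bay's centre, tilted under 7 degrees, turned under 11 degrees) and at rest, the pusher is drawn back to under 12 mm, and both pins and the carrier are back down within 1.5 mm of their seats (all of step 3 and linear speed of each of cass1, cass2, cass3, cass4 below 0.02 m/s and value of joint pusher below 0.012 m and value of joint each of pin_red, pin_blue, carrier below 0.0015 m); the robot touches nothing.
It fails at once if a pin or the carrier is pulled with more than 19 N (value of joint any of pin_red, pin_blue, carrier above 0.0095 m).
It fails at once if a cassette is lifted out over the top of the tower ((z of cassette1 in the frame of dispenser between 0.108 and 0.135 m and x of cassette1 in the frame of dispenser between -0.015 and 0.015 m and y of cassette1 in the frame of dispenser between -0.03 and 0.03 m) or (z of cassette2 in the frame of dispenser between 0.108 and 0.135 m and x of cassette2 in the frame of dispenser between -0.015 and 0.015 m and y of cassette2 in the frame of dispenser between -0.03 and 0.03 m) or (z of cassette3 in the frame of dispenser between 0.108 and 0.135 m and x of cassette3 in the frame of dispenser between -0.015 and 0.015 m and y of cassette3 in the frame of dispenser between -0.03 and 0.03 m) or (z of cassette4 in the frame of dispenser between 0.108 and 0.135 m and x of cassette4 in the frame of dispenser between -0.015 and 0.015 m and y of cassette4 in the frame of dispenser between -0.03 and 0.03 m)).
It fails at once if one of the other things on the bench is moved more than 30 mm or tipped over (distance of any of marker, jar, tipbox from where it was at the start of the episode above 0.03 m or angle between any of jar, tipbox's own z axis and vertical above 0.5 rad).
Of cass3, cass4 only 1 to 2 are there at a start; the rules pass over those that are not, and their reading is None.
At some moment in a run one of cass1, cass2, cass3, cass4 may be knocked a few centimetres aside while the robot is not near it.
Once in a run the grip may slacken for a moment while it holds something.
It also fails if it takes over 210 s, if anything falls off the work surface, if the arm or the gripper's body presses on something with over 40 N, if the wrist force passes 120 N, or if a joint passes its speed limit or range.

## Working session

There is one attempt and no reset: what is moved stays moved. The work goes in short steps, Python scripts to look and compute and a shell command to move; the robot and the scene stay as the last step left them, time stands still between calls to the robot, and variables do not carry over. Pictures are saved under pics/ and viewed, at most 14 in all, crops included, and the job is handed in when it is done.

```bash
mkdir -p pics; cat > h.py <<'E'
import numpy as np, cv2
from station import bot, optics
from scipy.spatial.transform import Rotation as R
def grab(n):
    c=optics.get_calibration(n); p,d=optics.read_camera(n); return p,d,c
def save(p,f): cv2.imwrite('pics/'+f,cv2.cvtColor(p,cv2.COLOR_RGB2BGR))
def ray(c,uv):
    q=cv2.undistortPoints(np.array(uv,float).reshape(-1,1,2),np.array(c['mtx'],float),np.array(c['distortion'],float))[:,0]
    T=np.array(c['world_from_camera'],float)
    v=np.c_[q[:,0],-q[:,1],-np.ones(len(q))]@T[:3,:3].T
    return T[:3,3],v
def plane(c,uv,z):
    o,v=ray(c,uv); return o+v*((z-o[2])/v[:,2:3])
def pts(c,d):
    h,w=d.shape; u,v=np.meshgrid(np.arange(w),np.arange(h))
    o,r=ray(c,np.stack([u,v],-1).reshape(-1,2)); P=o+r*d.reshape(-1,1); P[d.reshape(-1)<=0]=np.nan
    return P.reshape(h,w,3)
E
python3 - <<'E'
from h import *
for n in('top','scene'):
    p,d,c=grab(n); save(p,n+'0.png'); print(n,np.round(c['world_from_camera'],2).tolist(),np.round(c['mtx'],1).tolist(),c['distortion'])
    np.savez(n+'0.npz',p=p,d=d)
s=bot.state(); print(s)
E
```

```text
top [[-0.01, 0.99, -0.13, 422.52], [-1.0, -0.02, -0.01, -26.25], [-0.01, 0.13, 0.99, 1175.98], [0.0, 0.0, 0.0, 1.0]] [[419.9, 0.0, 283.8], [0.0, 419.9, 211.9], [0.0, 0.0, 1.0]] [0.02854764 0.         0.         0.         0.        ]
scene [[0.85, -0.38, 0.38, 1014.43], [0.53, 0.59, -0.61, -736.5], [0.01, 0.72, 0.7, 941.07], [0.0, 0.0, 0.0, 1.0]] [[490.5, 0.0, 279.3], [0.0, 490.5, 224.2], [0.0, 0.0, 1.0]] [-0.10759992  0.          0.          0.          0.        ]
{'t': 0.1, 'joint_pos': array([71.14837134, 19.12643468,  2.28525806, 84.00833557, -0.7664499 ,
       76.96496307, -3.35155355]), 'joint_vel': array([-0.12865901, -0.02748631,  0.1490005 ,  0.01644545, -0.02454659,
        0.12111727, -0.02881588]), 'effort': array([ 4.32342582e-03, -6.57813549e+01,  1.33998916e+00, -4.04703927e+01,
       -5.97974192e-02,  4.11019544e-02,  1.41029873e-04]), 'tcp_pos': array([ 147.96296987, -632.58805846,  291.44267985]), 'tcp_rot': array([-1.79915784e+02,  7.08851921e-03,  1.31668678e+01]), 'contact_force': array([-0.82727772, -0.69193796, -0.1392938 ]), 'moment': array([-0.00765513, -0.05962582, -0.04020962]), 'grasp_force': 0.0, 'gripper_width': 86.92418553283133}
```

View pics/top0.png

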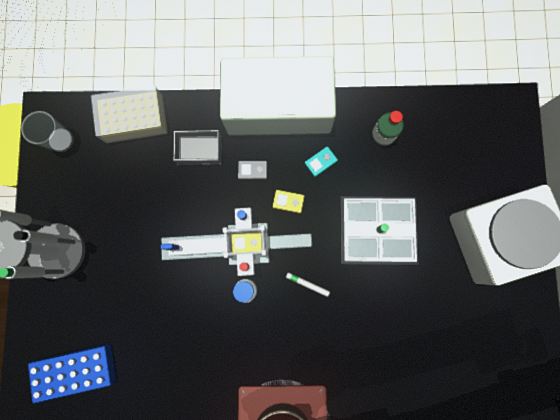

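View pics/scene0.png

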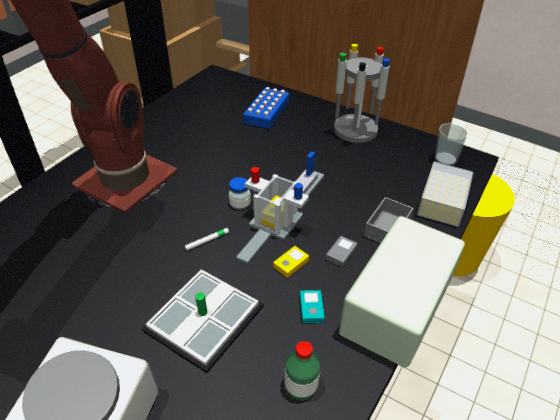

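Top view: dispenser around (246,243), with the red pin at (244,267), the blue pin at (242,215) and the pusher handle at (167,246). The yellow stray is at (289,201), its look-alikes are grey (252,170) and turquoise (321,160), and the carrier is at (380,230) with its green post. The stray is the yellow one, since only that colour fits the description.

```bash
cat >> h.py <<'E'
def blobs(p,d,c,lo,hi,amin=15):
    m=cv2.inRange(cv2.cvtColor(p,cv2.COLOR_RGB2HSV),lo,hi); P=pts(c,d); out=[]
    n,l,s,ce=cv2.connectedComponentsWithStats(m)
    for i in range(1,n):
        if s[i,4]>=amin:
            q=P[l==i]; out.append((ce[i],s[i,4],np.nanmedian(q,0),np.nanpercentile(q[:,2],95),l==i))
    return out
E
python3 - <<'E'
from h import *
np.set_printoptions(precision=1,suppress=True)
C=dict(red=((0,150,80),(6,255,255)),blue=((105,150,60),(125,255,255)),green=((55,120,40),(75,255,255)),yellow=((24,150,90),(32,255,255)))
for n in('top','scene'):
    f=np.load(n+'0.npz');p,d=f['p'],f['d'];c=optics.get_calibration(n)
    for k,(lo,hi) in C.items():
        for ce,a,P,z,m in blobs(p,d,c,lo,hi):
            if np.hypot(P[0],P[1])>300 and P[0]<950 and abs(P[1])<550: print(n,k,ce,a,'P',P,'z95',z)
    if n=='top':
        P=pts(c,d)
        # carrier: white/grey region by height, dispenser
        m=((P[...,2]>10)&(P[...,2]<50)&(P[...,1]<-120)&(P[...,1]>-420)&(P[...,0]>380)&(P[...,0]<720)).astype(np.uint8)
        m=cv2.morphologyEx(m,cv2.MORPH_OPEN,np.ones((5,5)))
        for ct in cv2.findContours(m,cv2.RETR_EXTERNAL,cv2.CHAIN_APPROX_NONE)[0]:
            if cv2.contourArea(ct)>1000:
                Q=plane(c,ct[:,0,:].astype(float),24)[:,:2].astype(np.float32); print('carrier',cv2.minAreaRect(Q))
        q=blobs(p,d,c,*C['yellow'])
        hsv=cv2.cvtColor(p,cv2.COLOR_RGB2HSV)
        m=((P[...,2]>12)&(P[...,2]<40)&(abs(P[...,1]+30)<80)&(abs(P[...,0]-600)<60)&(p.min(2)*0+hsv[...,2]>60)).astype(np.uint8)
        for ct in cv2.findContours(m,cv2.RETR_EXTERNAL,cv2.CHAIN_APPROX_NONE)[0]:
            if cv2.contourArea(ct)>150:
                Q=plane(c,ct[:,0,:].astype(float),22)[:,:2].astype(np.float32); print('stray',cv2.minAreaRect(Q))
        t=P[233:253,230:262]; print('tower heights',np.sort(t[...,2].ravel())[::40])
        for y in(246,): print('row',[(u,P[y,u].round(0).tolist()) for u in range(160,315,6)])
    cr=p[140:310,150:430] if n=='top' else p[140:380,140:380]
    save(cv2.resize(cr,None,fx=2.4,fy=2.4,interpolation=cv2.INTER_CUBIC),n+'_crop.png')
E
```

```text
top red [395.8 116.6] 133 P [ 798.4 -301.8  148.8] z95 152.1519418053701
top red [243.8 267.2] 17 P [426.4  82.2 154.4] z95 158.10585161442228
top blue [241.2 214.2] 28 P [555.6  89.7 154.1] z95 156.59529604007716
top blue [166.5 246.1] 57 P [482.9 286.2 101.2] z95 104.55489044704059
top blue [236.3 295.7] 42 P [350.6 112.2  74.4] z95 77.1067659858985
top blue [ 70.5 373.2] 2495 P [162.4 543.7  39.1] z95 42.91161425490992
top blue [112.  370.5] 26 P [161.2 446.1  18.9] z95 22.345027754059288
top green [384.  227.1] 32 P [ 525.  -274.7   85. ] z95 89.28478777924875
top green [294.1 278.2] 37 P [395.4 -39.1  13.7] z95 18.25125846551832
carrier ((527.5394287109375, -276.42681884765625), (199.40870666503906, 178.9407196044922), 89.06048583984375)
stray ((608.704833984375, -25.057289123535156), (79.75895690917969, 50.76800537109375), 77.71681213378906)
tower heights [  6.5  50.9  52.8  53.5  54.2  54.6  54.9  55.2  55.7  56.1  56.6  57.
  57.4  58.   59.4 114. ]
row [(160, [489.0, 333.0, 4.0]), (166, [483.0, 287.0, 104.0]), (172, [483.0, 272.0, 101.0]), (178, [486.0, 273.0, 42.0]), (184, 
[... 898 characters left out ...]
 z95 102.98773927207934
scene blue [237.7 184.5] 230 P [364.7  90.5  74.1] z95 77.3635691876488
scene blue [297.9 190.5] 110 P [558.8  85.2 146.3] z95 158.21700092731612
scene green [220.6 232.4] 42 P [398.9 -38.6  13.4] z95 17.457697564710646
scene green [200.9 303.3] 189 P [ 530.3 -278.4   69.6] z95 88.52350233280762
scene green [302.6 367.6] 664 P [ 811.2 -314.5  105.2] z95 121.90750763189314
scene green [300.6 397.6] 48 P [ 815.6 -327.1    8.3] z95 14.072521090476078
scene yellow [275.2 197.6] 18 P [470.9 118.   56.4] z95 59.34154366088356
scene yellow [267.8 223.5] 39 P [491.6  49.2  23.9] z95 29.571406325895452
scene yellow [290.  261.9] 501 P [613.2 -33.6  20.9] z95 24.801312284930315
```

View pics/top_crop.png

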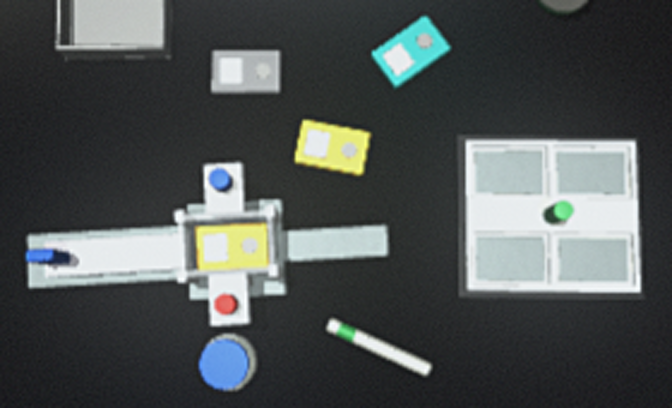

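Two cassettes are in the tower (top surface at about 56 mm) and there is one yellow stray. I'll turn the tool to the dispenser's axis and refine the points by combining the two views.

```bash
python3 -m inch '[[[0,0,0,0,0,-0.088,0],[0,0,0,0,0,-0.088,0],[0,0,0,0,0,-0.088,0],[0,0,0,0,0,-0.088,0],[0,0,0,0,0,-0.088,0]]]' 40
python3 -m inch '[[[0,0,0,0,0,-0.088,0],[0,0,0,0,0,-0.088,0],[0,0,0,0,0,-0.088,0],[0,0,0,0,0,-0.088,0],[0,0,0,0,0,-0.088,0],[0,0,0,0,0,0,0]]]'
cat >> h.py <<'E'
def go(x,y,z,yaw,pt=None):
    "fractions of full scale (75 mm, 90 deg) in tool axes from measured TCP to goal TCP"
    s=bot.state(); r=R.from_euler('xyz',s['tcp_rot'],degrees=True)
    D=r.inv().apply(np.array([x,y,z])-s['tcp_pos']); g=R.from_euler('xyz',[180,0,yaw],degrees=True)
    w=np.degrees((r.inv()*g).as_rotvec())
    print('shift',(D/75).round(3),'norm mm',np.linalg.norm(D).round(1),'turn',(w/90).round(4),'| TCP',s['tcp_pos'].round(1),s['tcp_rot'].round(2),'t',round(s['t'],1),'F',s['contact_force'].round(1),'w',round(s['gripper_width'],1),'g',round(s['grasp_force'],1))
E
python3 - <<'E'
from h import *
np.set_printoptions(precision=1,suppress=True)
def cen(n,lo,hi,box):
    f=np.load(n+'0.npz');p=f['p'];u0,v0,u1,v1=box
    m=cv2.inRange(cv2.cvtColor(p,cv2.COLOR_RGB2HSV),lo,hi)
    k=np.zeros_like(m);k[v0:v1,u0:u1]=m[v0:v1,u0:u1]; v,u=np.nonzero(k); return k,np.c_[u,v].astype(float)
ct=optics.get_calibration('top');cs=optics.get_calibration('scene')
# top disc centres with loose masks, at top height; axis from scene: blob mid-height
for nm,lo,hi,bt,bs,zt,zs in (('red',(0,90,60),(10,255,255),(235,258,253,277),(245,160,265,188),155,135),('blue',(100,90,50),(130,255,255),(232,205,251,224),(288,180,307,204),155,135),
  ('post',(50,80,30),(85,255,255),(372,218,395,240),(190,288,212,318),86,55),('handle',(100,90,50),(130,255,255),(155,238,180,254),(300,148,320,180),102,60)):
    _,a=cen('top',lo,hi,bt); _,b=cen('scene',lo,hi,bs)
    v0=b[:,1].min()
    print(nm,len(a),'top mean@ztop',plane(ct,[a.mean(0)],zt)[0],'extent',a.min(0),a.max(0),'scene n',len(b),'upper part', plane(cs,[[b[:,0].mean(),v0]],zt)[0], 'ext',b.min(0),b.max(0))
f=np.load('top0.npz');p,d=f['p'],f['d']
m=cv2.inRange(cv2.cvtColor(p,cv2.COLOR_RGB2HSV),(22,80,60),(36,255,255)); k=np.zeros_like(m);k[185:218,268:312]=m[185:218,268:312]
k=cv2.morphologyEx(k,cv2.MORPH_CLOSE,np.ones((9,9))); c=max(cv2.findContours(k,0,1)[0],key=cv2.contourArea)
Q=plane(ct,c[:,0].astype(float),22)[:,:2].astype(np.float32);print('stray',cv2.minAreaRect(Q))
E
python3 -c "
from h import *
go(500,-300,290,92.5)"
```

```text
t: 0.6
tcp_pos: [148.0, -632.7, 291.7]
tcp_rot: [-180.0, -0.0, 53.1]
contact_force: [-0.0, -0.3, 0.5]
gripper_width: 86.8
grasp_force: 0.0
t: 1.2
tcp_pos: [147.9, -632.7, 291.7]
tcp_rot: [-180.0, -0.1, 92.5]
contact_force: [0.4, 0.6, -1.0]
gripper_width: 86.8
grasp_force: 0.0
red 60 top mean@ztop [428.2  83.1 155. ] extent [240. 263.] [248. 270.] scene n 117 upper part [419.5  99.1 155. ] ext [251. 166.] [259. 182.]
blue 63 top mean@ztop [555.   89.3 155. ] extent [237. 210.] [245. 218.] scene n 127 upper part [549.6  99.6 155. ] ext [294. 183.] [302. 199.]
post 62 top mean@ztop [ 522.9 -271.9   86. ] extent [378. 224.] [388. 231.] scene n 202 upper part [ 521.2 -264.    86. ] ext [195. 292.] [206. 315.]
handle 95 top mean@ztop [481.7 281.2 102. ] extent [160. 244.] [178. 249.] scene n 192 upper part [473.4 300.9 102. ] ext [306. 151.] [314. 175.]
stray ((607.2767944335938, -25.392276763916016), (83.9406509399414, 55.78532791137695), 77.6997299194336)
shift [4.229 4.883 0.027] norm mm 484.5 turn [-0.     -0.0006 -0.0001] | TCP [ 147.9 -632.7  291.7] [-1.800e+02 -6.000e-02  9.249e+01] t 1.2 F [ 0.4  0.6 -1. ] w 86.8 g 0.0
```

```bash
python3 -m inch '[[[0.42,0.49,0,0,0,0,0],[0.42,0.49,0,0,0,0,0],[0.42,0.49,0,0,0,0,0],[0.42,0.49,0,0,0,0,0],[0.42,0.49,0,0,0,0,0]]]' >/dev/null
python3 -m inch '[[[0.42,0.49,0,0,0,0,0],[0.42,0.49,0,0,0,0,0],[0.42,0.49,0,0,0,0,0],[0.42,0.49,0,0,0,0,0],[0.42,0.49,0,0,0,0,0]]]' >/dev/null
python3 -m inch '[[[0.64,-0.09,0,0,0,0,0],[0.64,-0.09,0,0,0,0,0],[0.64,-0.09,0,0,0,0,0],[0.64,-0.09,0,0,0,0,0],[0.64,-0.09,0,0,0,0,0],[0.64,-0.09,0,0,0,0,0],[0.64,-0.09,0,0,0,0,0],[0,0,0,0,0,0,0]]]'
python3 - <<'E'
from h import *
p,d,c=grab('wrist'); save(p,'w1.png'); np.savez('w1.npz',p=p,d=d,T=c['world_from_camera']); print(np.round(c['world_from_camera'],2).tolist(),c['distortion'])
for k,(lo,hi) in dict(red=((0,150,80),(6,255,255)),blue=((105,150,60),(125,255,255)),yellow=((24,150,90),(32,255,255))).items():
    for ce,a,P,z,m in blobs(p,d,c,lo,hi,60):
        print(k,ce.round(1),a,P.round(1),z.round(1))
go(428.2,83,255,92.5)
E
```

```text
t: 3.0
tcp_pos: [440.0, 37.2, 292.8]
tcp_rot: [179.9, -0.0, 92.6]
contact_force: [-0.0, 0.6, 0.6]
gripper_width: 86.8
grasp_force: 0.0
[[1.0, -0.04, -0.01, 436.79], [0.05, 0.96, 0.27, 114.07], [0.0, -0.27, 0.96, 384.51], [0.0, 0.0, 0.0, 1.0]] [-0.02761522  0.          0.          0.          0.        ]
red [ 20.4 178.2] 3682 [95.8 36.7 11. ] 12.2
red [268.3 159.1] 542 [429.1  89.  155.1] 156.2
blue [210.5 139.1] 2114 [364.9  98.3  74.1] 75.4
blue [426.6 158.6] 736 [554.3  95.5 154.9] 156.3
yellow [331.8 153.4] 1791 [498.7  84.8  55.1] 56.3
yellow [402.8 237.3] 1461 [609.1 -24.2  21. ] 22.3
shift [ 0.664 -0.137  0.501] norm mm 63.3 turn [ 0.0005  0.0004 -0.0005] | TCP [440.6  33.7 292.6] [1.7995e+02 4.0000e-02 9.2450e+01] t 3.0 F [-0.5 -1.3  0. ] w 87.1 g 0.0
```

View pics/w1.png

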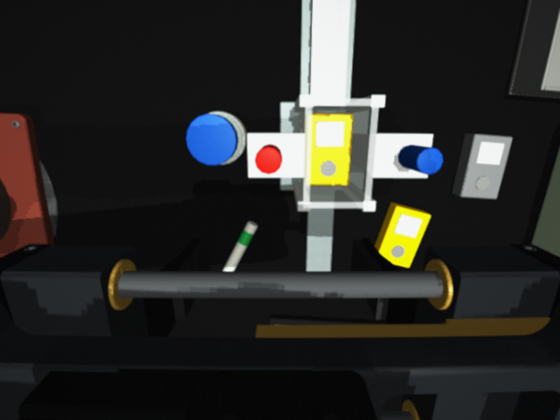

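The wrist view shows the red pin at (268,159), the blue pin at (427,159), a yellow cassette in the tower and the stray at (403,237). The arm was still settling, so I'll measure again at rest.

```bash
python3 -m inch '[[[0,0,0,0,0,0,0],[0,0,0,0,0,0,0],[0,0,0,0,0,0,0],[0,0,0,0,0,0,0]]]' | head -2
cat > look.py <<'E'
from h import *
p,d,c=grab('wrist')
for k,lo,hi,z in (('red',(0,150,80),(6,255,255),155),('blue',(105,150,60),(125,255,255),155),('yellow',(24,150,90),(32,255,255),22)):
    for ce,a,P,zz,m in blobs(p,d,c,lo,hi,60):
        if np.hypot(P[0],P[1])<300: continue
        cn=max(cv2.findContours(m.astype(np.uint8),0,1)[0],key=cv2.contourArea)
        print(k,a,P.round(1),zz.round(1),'rect',cv2.minAreaRect(plane(c,cn[:,0].astype(float),np.nanmedian(P[2]))[:,:2].astype(np.float32)))
E
python3 look.py; python3 -c "
from h import *
go(428.2,83,255,92.5)"
```

```text
t: 3.45
tcp_pos: [441.3, 29.9, 292.1]
red 552 [429.1  89.  155.1] 156.2 rect ((428.8898620605469, 88.80796813964844), (19.43772315979004, 19.86134910583496), 2.2271971702575684)
blue 2155 [365.   98.6  74.2] 75.4 rect ((364.9303283691406, 98.17137145996094), (53.02278137207031, 52.664588928222656), 45.42533874511719)
blue 744 [554.2  95.8 154.9] 156.3 rect ((551.13037109375, 93.895263671875), (32.078529357910156, 21.579242706298828), 2.6481335163116455)
yellow 1847 [498.3  85.1  55.1] 56.3 rect ((495.1119384765625, 91.4349365234375), (44.51881790161133, 78.30703735351562), 2.630068778991699)
yellow 1561 [607.2 -25.4  21. ] 22.3 rect ((608.6611328125, -21.23822784423828), (81.98553466796875, 51.540897369384766), 77.86394500732422)
shift [ 0.711 -0.146  0.496] norm mm 66.0 turn [-0.0002 -0.0002 -0.0026] | TCP [441.3  30.1 292.2] [-1.7998e+02 -2.0000e-02  9.2270e+01] t 3.5 F [-0.1  0.7  0.4] w 86.9 g 0.0
```

```bash
python3 -m inch '[[[0.38,-0.07,0.25,0,0,0,0],[0.38,-0.07,0.25,0,0,0,0],[0,0,0,0,0,0,0],[0,0,0,0,0,0,0],[0,0,0,0,0,0,0],[0,0,0,0,0,0,0]]]' |head -3
python3 look.py; python3 -c "
from h import *
go(428.7,86.5,192,92.5)"
```

```text
t: 4.1
tcp_pos: [428.8, 86.4, 255.2]
tcp_rot: [180.0, -0.0, 92.3]
red 963 [428.6  92.8 154.6] 155.9 rect ((428.3994140625, 93.2819595336914), (19.846097946166992, 30.610857009887695), 2.266843318939209)
blue 2351 [365.6  99.1  74. ] 75.1 rect ((365.6587219238281, 98.4208984375), (52.85643005371094, 52.90654754638672), 87.32440185546875)
blue 1106 [552.1  98.8 154.2] 156.0 rect ((548.8263549804688, 100.70356750488281), (21.367082595825195, 42.82444381713867), 50.063777923583984)
yellow 1502 [503.8  83.1  55. ] 56.2 rect ((496.9212646484375, 89.84017944335938), (40.93207931518555, 74.41009521484375), 1.8353873491287231)
yellow 235 [595.2  13.6  20.8] 259.4 rect ((599.5709838867188, 7.867710113525391), (27.949365615844727, 22.027984619140625), 77.65396881103516)
shift [ 0.    -0.001  0.842] norm mm 63.2 turn [ 0.0004 -0.     -0.0025] | TCP [428.8  86.5 255.2] [179.96  -0.    92.27] t 4.2 F [ 0.2 -1.6 -0.2] w 86.6 g 0.0
```

```bash
python3 -m inch '[[[0,0,0.28,0,0,0,0],[0,0,0.28,0,0,0,0],[0,0,0.28,0,0,0,0],[0,0,0,0,0,0,0],[0,0,0,0,0,0,0],[0,0,0,0,0,0,0]]]' 
python3 -m inch '[[[0,0,0,0,0,0,1],[0,0,0,0,0,0,1],[0,0,0,0,0,0,1],[0,0,0,0,0,0,1],[0,0,0,0,0,0,1],[0,0,0,0,0,0,1],[0,0,0,0,0,0,1],[0,0,0,0,0,0,1]]]' 30
```

```text
t: 4.75
tcp_pos: [429.0, 87.3, 193.0]
tcp_rot: [179.9, -0.0, 92.3]
contact_force: [0.3, -0.1, 0.3]
gripper_width: 86.7
grasp_force: 0.0
t: 5.55
tcp_pos: [428.3, 87.3, 191.7]
tcp_rot: [-180.0, -0.0, 92.4]
contact_force: [0.1, -0.1, -0.3]
gripper_width: 31.2
grasp_force: 0.0
```

```bash
python3 -m inch '[[[0,0,0,0,0,0,1],[0,0,0,0,0,0,1],[0,0,0,0,0,0,1],[0,0,0,0,0,0,1],[0,0,0,0,0,0,1],[0,0,0,0,0,0,1]]]' 30
python3 -m inch '[[[0,0,-0.02,0,0,0,1],[0,0,-0.02,0,0,0,1],[0,0,0,0,0,0,1],[0,0,0,0,0,0,1],[0,0,0,0,0,0,1]]]'
```

```text
t: 6.15
tcp_pos: [428.3, 87.3, 191.8]
tcp_rot: [-180.0, -0.0, 92.4]
contact_force: [-0.0, 0.4, 0.1]
gripper_width: 21.3
grasp_force: 30.0
t: 6.65
tcp_pos: [428.2, 87.3, 194.6]
tcp_rot: [-180.0, -0.0, 92.4]
contact_force: [0.7, 0.8, -5.7]
gripper_width: 21.0
grasp_force: 30.0
```

```bash
python3 -m inch '[[[0,0,-0.02,0,0,0,1],[0,0,-0.022,0,0,0,1],[0,0,0,0,0,0,1],[0,0,0,0,0,0,1],[0,0,0,0,0,0,1],[0,0,0,0,0,0,1],[0,0,0,0,0,0,1],[0,0,0,0,0,0,1]]]'
python3 -m inch '[[[0,0,0,0,0,0,1],[0,0,0,0,0,0,1],[0,0,0,0,0,0,1],[0,0,0,0,0,0,1],[0,0,0,0,0,0,1],[0,0,0,0,0,0,1]]]'
```

```text
t: 7.45
tcp_pos: [428.3, 87.2, 198.1]
tcp_rot: [-180.0, 0.0, 92.4]
contact_force: [0.3, -1.0, -4.0]
gripper_width: 21.1
grasp_force: 30.0
t: 8.05
tcp_pos: [428.3, 87.2, 197.9]
tcp_rot: [-180.0, 0.0, 92.4]
contact_force: [-0.2, -1.0, -4.1]
gripper_width: 21.1
grasp_force: 30.0
```

The grip slipped partway. I'll ease off, grip harder and pull again.

```bash
python3 -m inch '[[[0,0,0.027,0,0,0,1],[0,0,0,0,0,0,1],[0,0,0,0,0,0,1],[0,0,0,0,0,0,1]]]' 58
python3 -m inch '[[[0,0,-0.02,0,0,0,1],[0,0,-0.02,0,0,0,1],[0,0,0,0,0,0,1],[0,0,0,0,0,0,1],[0,0,0,0,0,0,1]]]'
```

```text
t: 8.45
tcp_pos: [428.3, 87.3, 196.3]
tcp_rot: [-180.0, 0.0, 92.4]
contact_force: [-4.5, -1.0, 5.2]
gripper_width: 21.0
grasp_force: 58.0
t: 8.95
tcp_pos: [428.3, 87.2, 198.7]
tcp_rot: [-180.0, -0.0, 92.4]
contact_force: [0.6, -0.9, -5.2]
gripper_width: 20.9
grasp_force: 58.0
```

```bash
python3 -m inch '[[[0,0,-0.02,0,0,0,1],[0,0,-0.02,0,0,0,1],[0,0,0,0,0,0,1],[0,0,0,0,0,0,1],[0,0,0,0,0,0,1],[0,0,0,0,0,0,1]]]'
python3 -m inch '[[[0,0,0,0,0,0,1],[0,0,0,0,0,0,1],[0,0,0,0,0,0,1],[0,0,0,0,0,0,1]]]'
```

```text
t: 9.55
tcp_pos: [428.3, 87.2, 201.8]
tcp_rot: [-180.0, -0.0, 92.4]
contact_force: [3.8, -1.0, -11.3]
gripper_width: 20.5
grasp_force: 58.0
t: 9.95
tcp_pos: [428.3, 87.3, 201.9]
tcp_rot: [-180.0, 0.0, 92.4]
contact_force: [1.8, -0.5, -10.6]
gripper_width: 20.8
grasp_force: 58.0
```

```bash
python3 -m inch '[[[0,0,-0.008,0,0,0,1],[0,0,0,0,0,0,1],[0,0,0,0,0,0,1],[0,0,0,0,0,0,1],[0,0,0,0,0,0,1],[0,0,0,0,0,0,1],[0,0,0,0,0,0,1],[0,0,0,0,0,0,1]]]'
python3 -m inch '[[[0,0,0,0,0,0,1],[0,0,0,0,0,0,1],[0,0,0,0,0,0,1],[0,0,0,0,0,0,1]]]'
python3 -m inch '[[[0,0,0.025,0,0,0,1],[0,0,0.025,0,0,0,1],[0,0,0.025,0,0,0,1],[0,0,0,0,0,0,1],[0,0,0,0,0,0,1],[0,0,0,0,0,0,1]]]'
python3 -m inch '[[[0,0,0,0,0,0,0],[0,0,0,0,0,0,0],[0,0,0,0,0,0,0],[0,0,0,0,0,0,0],[0,0,0,0,0,0,0],[0,0,0,0,0,0,0]]]'
```

```text
t: 10.75
tcp_pos: [428.3, 87.3, 202.5]
tcp_rot: [-180.0, -0.0, 92.4]
contact_force: [2.6, -1.2, -12.7]
gripper_width: 20.7
grasp_force: 58.0
t: 11.15
tcp_pos: [428.3, 87.3, 202.5]
tcp_rot: [-180.0, 0.0, 92.4]
contact_force: [2.4, -0.4, -11.9]
gripper_width: 20.9
grasp_force: 58.0
t: 11.75
tcp_pos: [428.3, 87.3, 197.1]
tcp_rot: [180.0, 0.0, 92.4]
contact_force: [-2.5, -1.7, -2.2]
gripper_width: 20.7
grasp_force: 58.0
t: 12.35
tcp_pos: [428.4, 87.4, 196.9]
tcp_rot: [180.0, -0.0, 92.4]
contact_force: [0.1, -1.1, -0.3]
gripper_width: 60.6
grasp_force: 0.0
```

```bash
python3 -m inch '[[[0,0,-0.27,0,0,0,0],[0,0,-0.27,0,0,0,0],[0,0,-0.27,0,0,0,0],[0,0.42,0,0,0,0,0],[0,0.42,0,0,0,0,0],[0,0.42,0,0,0,0,0],[0,0.42,0,0,0,0,0],[0,0,0,0,0,0,0]]]' |head -2
python3 -m inch '[[[0,0,0,0,0,0,0],[0,0,0,0,0,0,0],[0,0,0,0,0,0,0],[0,0,0,0,0,0,0]]]' |head -2
python3 look.py; python3 -c "
from h import *
go(554.7,93.5,191,92.5)"
```

```text
t: 13.15
tcp_pos: [557.0, 91.9, 256.5]
t: 13.55
tcp_pos: [553.7, 92.5, 258.0]
red 1291 [434.5  92.1 152. ] 155.9 rect ((436.238037109375, 92.34965515136719), (43.479976654052734, 21.565410614013672), 26.1921443939209)
blue 2304 [365.6 101.6  73.9] 75.1 rect ((366.07891845703125, 100.54110717773438), (59.10334777832031, 51.72402572631836), 57.041603088378906)
blue 923 [556.2  98.5 154.5] 155.9 rect ((556.5774536132812, 98.68226623535156), (19.39657211303711, 30.316007614135742), 1.8314683437347412)
yellow 1375 [483.  84.  55.] 56.1 rect ((488.2019348144531, 89.53129577636719), (40.79404067993164, 72.72526550292969), 2.277691602706909)
yellow 450 [608.5  12.1  20.6] 22.3 rect ((614.4554443359375, 5.061012268066406), (28.697755813598633, 51.794227600097656), 79.0982666015625)
yellow 460 [607.7 -53.3  20.8] 22.0 rect ((602.9140014648438, -48.79016876220703), (25.734426498413086, 51.69831848144531), 77.8299560546875)
shift [0.015 0.011 0.894] norm mm 67.0 turn [ 0.0004  0.0005 -0.0015] | TCP [553.8  92.4 258. ] [1.7996e+02 4.0000e-02 9.2360e+01] t 13.6 F [ 0.4 -0.3 -0.2] w 86.9 g 0.0
```

```bash
python3 -m inch '[[[0.015,0.03,0.3,0,0,0,0],[0,0,0.3,0,0,0,0],[0,0,0.29,0,0,0,0],[0,0,0,0,0,0,0],[0,0,0,0,0,0,0],[0,0,0,0,0,0,0],[0,0,0,0,0,0,0]]]' |head -2
python3 -m inch '[[[0,0,0,0,0,0,1],[0,0,0,0,0,0,1],[0,0,0,0,0,0,1],[0,0,0,0,0,0,1],[0,0,0,0,0,0,1],[0,0,0,0,0,0,1],[0,0,0,0,0,0,1],[0,0,0,0,0,0,1]]]' 58|head -1
python3 -m inch '[[[0,0,0,0,0,0,1],[0,0,0,0,0,0,1],[0,0,0,0,0,0,1],[0,0,0,0,0,0,1],[0,0,0,0,0,0,1],[0,0,0,0,0,0,1]]]'
python3 -m inch '[[[0,0,-0.02,0,0,0,1],[0,0,-0.02,0,0,0,1],[0,0,0,0,0,0,1],[0,0,0,0,0,0,1],[0,0,0,0,0,0,1]]]'
```

```text
t: 14.3
tcp_pos: [557.0, 93.9, 192.2]
t: 15.1
t: 15.7
tcp_pos: [556.2, 93.7, 190.8]
tcp_rot: [-180.0, 0.0, 92.4]
contact_force: [-2.7, -0.1, 2.3]
gripper_width: 20.8
grasp_force: 58.0
t: 16.2
tcp_pos: [556.2, 93.7, 193.6]
tcp_rot: [-180.0, -0.0, 92.4]
contact_force: [-1.3, 0.7, -5.6]
gripper_width: 21.0
grasp_force: 58.0
```

```bash
python3 -m inch '[[[0,0,-0.02,0,0,0,1],[0,0,-0.022,0,0,0,1],[0,0,0,0,0,0,1],[0,0,0,0,0,0,1],[0,0,0,0,0,0,1],[0,0,0,0,0,0,1],[0,0,0,0,0,0,1]]]'
python3 -m inch '[[[0,0,0,0,0,0,1],[0,0,0,0,0,0,1],[0,0,0,0,0,0,1],[0,0,0,0,0,0,1],[0,0,0,0,0,0,1],[0,0,0,0,0,0,1],[0,0,0,0,0,0,1],[0,0,0,0,0,0,1]]]'
```

```text
t: 16.9
tcp_pos: [556.2, 93.7, 196.8]
tcp_rot: [-180.0, -0.0, 92.4]
contact_force: [-0.2, 1.9, -12.4]
gripper_width: 20.6
grasp_force: 58.0
t: 17.7
tcp_pos: [556.2, 93.7, 196.9]
tcp_rot: [-180.0, 0.0, 92.4]
contact_force: [-1.3, -0.1, -12.7]
gripper_width: 20.8
grasp_force: 58.0
```

```bash
python3 -m inch '[[[0,0,0.027,0,0,0,1],[0,0,0.027,0,0,0,1],[0,0,0.027,0,0,0,1],[0,0,0,0,0,0,1],[0,0,0,0,0,0,1]]]'|grep -E "pos|force"
python3 -m inch '[[[0,0,0,0,0,0,0],[0,0,0,0,0,0,0],[0,0,0,0,0,0,0],[0,0,0,0,0,0,0],[0,0,0,0,0,0,0],[0,0,-0.4,0,0,0,0],[0,0,-0.4,0,0,0,0],[0,0,-0.2,0,0,0,0]]]'|head -2
python3 -m inch '[[[0.5,-0.2,0,0,0,0,0],[0.5,-0.2,0,0,0,0,0],[0.5,-0.2,0,0,0,0,0],[0.5,-0.2,0,0,0,0,0],[0,0,0,0,0,0,0],[0,0,0,0,0,0,0],[0,0,0,0,0,0,0],[0,0,0,0,0,0,0]]]'|head -2
python3 look.py; python3 -c "
from h import *
go(484,285,136,92.5)"
```

```text
tcp_pos: [556.2, 93.7, 191.6]
contact_force: [-8.3, -0.5, -1.4]
grasp_force: 58.0
t: 19.0
tcp_pos: [557.3, 94.1, 268.5]
t: 19.8
tcp_pos: [491.0, 239.7, 265.7]
blue 343 [382.2  91.4  73.7] 252.5 rect ((382.4095458984375, 92.45896911621094), (46.597782135009766, 17.527769088745117), 64.17162322998047)
yellow 247 [491.3  87.5  55.2] 291.6 rect ((493.1911926269531, 85.32363891601562), (47.87154006958008, 8.69163990020752), 2.252523899078369)
shift [ 0.606 -0.069  1.73 ] norm mm 137.6 turn [-0.0001  0.0001 -0.0029] | TCP [491.  239.8 265.7] [-1.7999e+02  1.0000e-02  9.2240e+01] t 19.9 F [0.2 0.4 0.3] w 87.0 g 0.0
```

```bash
python3 - <<'E'
from h import *
p,d,c=grab('wrist'); save(p,'w2.png'); P=pts(c,d)
for lo,hi in ((90,110),(60,110),(100,108)):
    m=(P[...,2]>lo)&(P[...,2]<hi)&(abs(P[...,0]-484)<40)&(P[...,1]>220)&(P[...,1]<330)
    if m.sum(): print(lo,hi,m.sum(),np.percentile(P[m],[2,50,98],axis=0).round(1).tolist(), np.argwhere(m).mean(0))
E
```

```text
90 110 525 [[476.9, 277.8, 97.6], [483.9, 292.7, 100.7], [490.4, 306.5, 102.4]] [154.77142857 273.8247619 ]
60 110 540 [[476.9, 278.0, 76.9], [484.0, 293.5, 100.7], [490.4, 306.9, 102.4]] [154.28703704 273.87592593]
100 108 415 [[477.9, 278.8, 100.1], [484.0, 291.8, 101.0], [490.3, 305.3, 102.4]] [155.47951807 273.91084337]
```

View pics/w2.png

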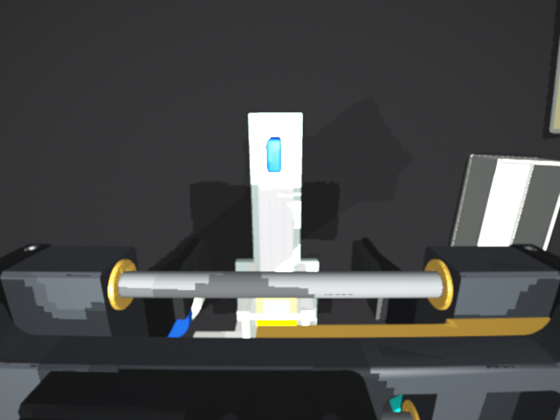

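The wrist view shows the blue pusher handle at (274,155), which is (484, 291). I'll grip it there.

```bash
python3 -m inch '[[[0.33,-0.035,0.3,0,0,0,0],[0.34,-0.035,0.3,0,0,0,0],[0,0,0.4,0,0,0,0],[0,0,0.4,0,0,0,0],[0,0,0.33,0,0,0,0],[0,0,0,0,0,0,0],[0,0,0,0,0,0,0],[0,0,0,0,0,0,0]]]'|head -2
python3 -m inch '[[[0,0,0,0,0,0,1],[0,0,0,0,0,0,1],[0,0,0,0,0,0,1],[0,0,0,0,0,0,1],[0,0,0,0,0,0,1],[0,0,0,0,0,0,1],[0,0,0,0,0,0,1],[0,0,0,0,0,0,1]]]' 40|head -1
python3 -m inch '[[[0,0,0,0,0,0,1],[0,0,0,0,0,0,1],[0,0,0,0,0,0,1],[0,0,0,0,0,0,1],[0,0,0,0,0,0,1],[0,0,0,0,0,0,1]]]'
python3 -m inch '[[[-0.13,0,0,0,0,0,1],[-0.13,0,0,0,0,0,1],[-0.13,0,0,0,0,0,1],[0,0,0,0,0,0,1],[0,0,0,0,0,0,1],[0,0,0,0,0,0,1]]]'
```

```text
t: 20.7
tcp_pos: [483.8, 291.5, 137.8]
t: 21.5
t: 22.1
tcp_pos: [483.2, 291.1, 136.2]
tcp_rot: [180.0, -0.0, 92.4]
contact_force: [3.6, 1.3, -2.7]
gripper_width: 13.8
grasp_force: 40.0
t: 22.7
tcp_pos: [484.5, 261.8, 136.2]
tcp_rot: [180.0, 0.0, 92.4]
contact_force: [4.7, -2.3, -3.4]
gripper_width: 13.4
grasp_force: 40.0
```

```bash
python3 -m inch '[[[-0.155,0,0,0,0,0,1],[-0.155,0,0,0,0,0,1],[-0.155,0,0,0,0,0,1],[-0.155,0,0,0,0,0,1],[-0.155,0,0,0,0,0,1],[-0.155,0,0,0,0,0,1],[-0.155,0,0,0,0,0,1],[-0.155,0,0,0,0,0,1]]]'|grep -E "pos|force"
python3 -m inch '[[[-0.015,0,0,0,0,0,1],[-0.015,0,0,0,0,0,1],[0,0,0,0,0,0,1],[0,0,0,0,0,0,1],[0,0,0,0,0,0,1],[0,0,0,0,0,0,1]]]'|grep -E "pos|force"
```

```text
tcp_pos: [488.5, 169.9, 136.2]
contact_force: [7.7, 3.1, -9.4]
grasp_force: 40.0
tcp_pos: [488.5, 169.0, 136.3]
contact_force: [8.2, 6.4, -10.7]
grasp_force: 40.0
```

```bash
python3 -m inch '[[[0.2,0,0,0,0,0,1],[0.2,0,0,0,0,0,1],[0.2,0,0,0,0,0,1],[0.2,0,0,0,0,0,1],[0.2,0,0,0,0,0,1],[0.2,0,0,0,0,0,1],[0.2,0,0,0,0,0,1],[0.2,0,0,0,0,0,1]]]'|grep -E "pos|force"
python3 -m inch '[[[0.04,0,0,0,0,0,1],[0.02,0,0,0,0,0,1],[0.02,0,0,0,0,0,1],[0,0,0,0,0,0,1],[0,0,0,0,0,0,1],[0,0,0,0,0,0,1]]]'|grep -E "pos|force"
python3 - <<'E'
from h import *
p,d,c=grab('top'); P=pts(c,d); save(cv2.resize(p[140:310,150:430],None,fx=2.4,fy=2.4),'top2.png')
t=P[233:253,236:256]; print('tower h',np.nanmedian(t[...,2]))
m=cv2.inRange(cv2.cvtColor(p,cv2.COLOR_RGB2HSV),(22,90,60),(36,255,255));k=cv2.morphologyEx(m,cv2.MORPH_CLOSE,np.ones((9,9)))
for cn in cv2.findContours(k,0,1)[0]:
    if cv2.contourArea(cn)>150:
        z=np.nanmedian(P[...,2][cv2.drawContours(np.zeros_like(k),[cn],-1,1,-1)>0]); print(cn.mean((0,1)),z,cv2.minAreaRect(plane(c,cn[:,0].astype(float),z)[:,:2].astype(np.float32)))
E
```

```text
tcp_pos: [483.3, 287.1, 136.2]
contact_force: [4.7, -3.1, -1.0]
grasp_force: 40.0
tcp_pos: [483.1, 293.1, 136.3]
contact_force: [5.4, -0.7, -4.0]
grasp_force: 40.0
tower h 33.98212992461572
[245.51136364 242.36363636] 33.620832047340286 ((493.7172546386719, 91.26380920410156), (47.279239654541016, 80.54681396484375), 2.5065701007843018)
[288.9893617  240.55319149] 33.62546257463373 ((496.5979309082031, -26.975234985351562), (54.056427001953125, 79.77550506591797), 2.9816977977752686)
[288.15384615 201.20879121] 21.365977509821278 ((607.29150390625, -25.665245056152344), (83.41570281982422, 55.762367248535156), 77.70167541503906)
[  9.78 143.72] -351.20636819324193 ((897.3746948242188, 1005.9539794921875), (320.6582946777344, 81.6889419555664), 3.4516336917877197)
```

View pics/top2.png

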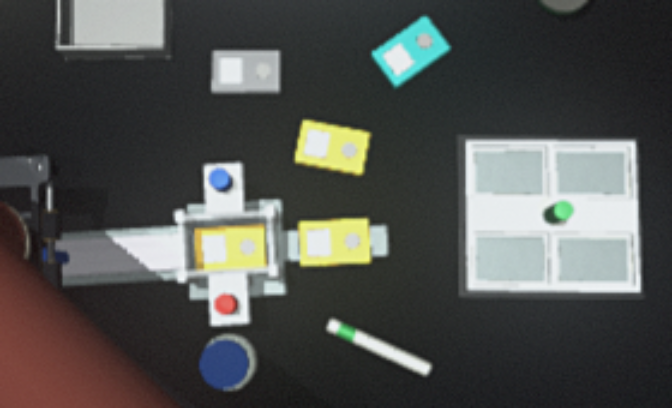

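The top view shows one cassette fully out on the apron at crop (336,241). The second has dropped to the bottom of the tower, and the pusher is back.

```bash
python3 -m inch '[[[0,0,0,0,0,0,0],[0,0,0,0,0,0,0],[0,0,0,0,0,0,0],[0,0,0,0,0,0,0],[0,0,-0.42,0,0,0,0],[0,0,-0.42,0,0,0,0],[0,0,-0.42,0,0,0,0],[0,0,-0.42,0,0,0,0]]]' |head -2
python3 -m inch '[[[-0.6,0,0,0,0,0,0],[-0.6,0,0,0,0,0,0],[-0.6,0,0,0,0,0,0],[-0.6,0,0,0,0,0,0],[-0.6,0,0,0,0,0,0],[-0.6,0,0,0,0,0,0],[-0.6,0,0,0,0,0,0],[0,0,0,0,0,0,0]]]'|head -2
python3 -m inch '[[[0,0,0,0,0,0,0],[0,0,0,0,0,0,0],[0,0,0,0,0,0,0],[0,0,0,0,0,0,0]]]'|head -2
python3 look.py; python3 -c "
from h import *
go(497,-23,90,92.5)"
```

```text
t: 26.35
tcp_pos: [482.5, 292.6, 263.5]
t: 27.15
tcp_pos: [495.6, -28.9, 261.9]
t: 27.55
tcp_pos: [495.9, -20.9, 262.2]
red 1014 [430.5  88.6 155.1] 156.3 rect ((432.2531433105469, 88.71642303466797), (25.281373977661133, 21.045719146728516), 19.092683792114258)
blue 2961 [364.8  98.4  74.2] 75.4 rect ((364.8219909667969, 97.57270812988281), (52.32389450073242, 53.26689147949219), 4.225063800811768)
blue 994 [556.   94.1 155.2] 156.3 rect ((556.093017578125, 93.9056625366211), (22.071908950805664, 20.372446060180664), 18.93346405029297)
yellow 2545 [490.7  90.2  33.3] 34.6 rect ((491.878662109375, 95.12322998046875), (48.614967346191406, 79.23308563232422), 2.534318685531616)
yellow 2022 [607.5 -26.6  20.9] 22.2 rect ((608.6802978515625, -21.476947784423828), (81.13429260253906, 51.42894744873047), 78.11405944824219)
yellow 1966 [500.3 -26.7  33. ] 34.2 rect ((498.1380310058594, -22.353321075439453), (50.67855453491211, 79.5446548461914), 2.4782257080078125)
shift [-0.026  0.014  2.296] norm mm 172.2 turn [ 0.     -0.0001 -0.0004] | TCP [495.9 -21.1 262.2] [ 1.800e+02 -1.000e-02  9.247e+01] t 27.6 F [ 0.2 -0.1  1. ] w 86.9 g 0.0
```

```bash
python3 -m inch '[[[-0.026,0.023,0.46,0,0,0,0],[0,0,0.46,0,0,0,0],[0,0,0.46,0,0,0,0],[0,0,0.46,0,0,0,0],[0,0,0.45,0,0,0,0],[0,0,0,0,0,0,0],[0,0,0,0,0,0,0],[0,0,0,0,0,0,0]]]' |head -2
python3 -m inch '[[[0,0,0,0,0,0,1],[0,0,0,0,0,0,1],[0,0,0,0,0,0,1],[0,0,0,0,0,0,1],[0,0,0,0,0,0,1],[0,0,0,0,0,0,1],[0,0,0,0,0,0,1],[0,0,0,0,0,0,1]]]' 30
python3 -m inch '[[[0,0,-0.2,0,0,0,1],[0,0,-0.3,0,0,0,1],[0,0,-0.3,0,0,0,1],[0,0,0,0,0,0,1],[0,0,0,0,0,0,1],[0,0,0,0,0,0,1]]]'
python3 -c "
from h import *
go(497.5,-23,150,92.5)"
```

```text
t: 28.4
tcp_pos: [498.9, -23.7, 92.3]
t: 29.2
tcp_pos: [497.7, -24.0, 90.5]
tcp_rot: [-180.0, 0.0, 92.4]
contact_force: [-0.4, -0.0, 1.7]
gripper_width: 49.6
grasp_force: 30.0
t: 29.8
tcp_pos: [497.2, -24.1, 150.0]
tcp_rot: [-179.9, -0.0, 92.4]
contact_force: [-0.5, 0.1, -0.2]
gripper_width: 49.6
grasp_force: 30.0
shift [ 0.015  0.005 -0.   ] norm mm 1.2 turn [-0.0006 -0.     -0.0016] | TCP [497.2 -24.1 150. ] [-179.95   -0.     92.36] t 29.8 F [-0.5  0.1 -0.2] w 49.6 g 30.0
```

```bash
python3 -m inch '[[[-0.58,0.03,-0.19,0,0,0,1],[-0.58,0.03,-0.19,0,0,0,1],[-0.58,0.03,-0.19,0,0,0,1],[-0.58,0.03,-0.19,0,0,0,1],[-0.58,0.03,-0.19,0,0,0,1],[-0.58,0.03,-0.19,0,0,0,1],[-0.58,0.03,-0.19,0,0,0,1],[0,0,0,0,0,0,1]]]'|grep -E "pos|gr"
python3 -m inch '[[[0,0,0,0,0,0,1],[0,0,0,0,0,0,1],[0,0,0,0,0,0,1],[0,0,0,0,0,0,1]]]'|grep -E "pos|gr"
python3 - <<'E'
from h import *
p,d,c=grab('wrist'); save(p,'w3.png'); P=pts(c,d); np.savez('w3.npz',p=p,d=d,T=c['world_from_camera'])
hsv=cv2.cvtColor(p,cv2.COLOR_RGB2HSV)
for ce,a,q,z,m in blobs(p,d,c,(50,80,30),(85,255,255),60): print('green',ce.round(),a,q.round(1),z.round(1), np.nanmean(P[m&(P[...,2]>83)],0))
m=((hsv[...,2]>190)&(P[...,2]>10)&(P[...,2]<30)).astype(np.uint8)*255
for cn,h in zip(*[x if i==0 else x[0] for i,x in enumerate(cv2.findContours(m,cv2.RETR_CCOMP,cv2.CHAIN_APPROX_NONE))]):
    if cv2.contourArea(cn)>800:
        r=cv2.minAreaRect(plane(c,cn[:,0].astype(float),24)[:,:2].astype(np.float32)); print('hole' if h[3]>=0 else 'outer',cn.mean((0,1)).round(),np.round(r[0],1),np.round(r[1],1),round(r[2],1))
go(0,0,0,92.5)
E
```

```text
tcp_pos: [524.6, -335.1, 250.2]
gripper_width: 49.8
grasp_force: 30.0
tcp_pos: [526.1, -326.4, 249.9]
gripper_width: 49.6
grasp_force: 30.0
green [281. 152.] 471 [ 525.4 -271.    85. ] 86.1 [ 525.54736784 -271.17866022   84.99400912]
green [492. 175.] 419 [ 769.8 -290.5   10.8] 17.0 [nan nan nan]
green [546. 196.] 1582 [ 770.4 -299.5   87.6] 98.4 [ 771.66905619 -301.62920434   91.64081991]
outer [273. 154.] [ 526.  -271.1] [192.8 171.5] 88.6
outer [493.  16.] [ 728.  -128.8] [46.5 47.5] 34.9
shift [ 4.65  -6.821  3.337] norm mm 667.8 turn [-0.0002 -0.0001 -0.0007] | TCP [ 526.1 -326.7  250.1] [-1.7998e+02 -1.0000e-02  9.2440e+01] t 31.1 F [ 0.3 -0.1  0. ] w 49.8 g 30.0<stdin>:4: RuntimeWarning: Mean of empty slice
```

View pics/w3.png

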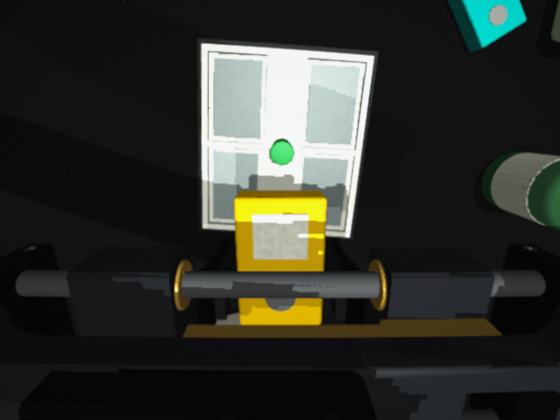

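Carrier measured at (526,-271), 193x172 mm and turned about -1.3°, with the post at (281,152). The cassette is in the grip. I'll place it in bay1.

```bash
python3 -m inch '[[[0,0,0,0,0,0.041,1],[0,0,0,0,0,0,1],[0,0,0,0,0,0,1]]]'|grep rot
python3 -c "
from h import *
go(477.1,-224.7,125,88.7)"
```

```text
tcp_rot: [-180.0, 0.0, 88.8]
shift [ 1.355 -0.681  1.669] norm mm 169.1 turn [-0.      0.0001  0.001 ] | TCP [ 526.  -327.3  250.2] [-1.800e+02  1.000e-02  8.879e+01] t 31.4 F [ 0.2 -0.9 -0.7] w 50.0 g 30.0
```

```bash
python3 -m inch '[[[0.45,-0.227,0,0,0,0,1],[0.45,-0.227,0,0,0,0,1],[0.455,-0.227,0,0,0,0,1],[0,0,0.42,0,0,0,1],[0,0,0.42,0,0,0,1],[0,0,0.42,0,0,0,1],[0,0,0.41,0,0,0,1],[0,0,0,0,0,0,1]]]'|grep -E "gr"
python3 -m inch '[[[0,0,0,0,0,0,1],[0,0,0,0,0,0,1],[0,0,0,0,0,0,1]]]'|grep -E "gr"
python3 -c "
from h import *
go(477.1,-224.7,97,88.7)"
```

```text
gripper_width: 49.8
grasp_force: 30.0
gripper_width: 49.9
grasp_force: 30.0
shift [ 0.007 -0.016  0.395] norm mm 29.7 turn [ 0.0015  0.0009 -0.0001] | TCP [ 478.2 -225.2  126.7] [1.7987e+02 8.0000e-02 8.8690e+01] t 32.5 F [ 0.2 -0.2 -0.5] w 49.9 g 30.0
```

```bash
python3 -m inch '[[[0.007,-0.015,0.1,0,0,0,1],[0,0,0.15,0,0,0,1],[0,0,0.13,0,0,0,1],[0,0,0,0,0,0,1],[0,0,0,0,0,0,1],[0,0,0,0,0,0,1]]]'
python3 -m inch '[[[0,0,0,0,0,0,0.28],[0,0,0,0,0,0,0.28],[0,0,0,0,0,0,0.28],[0,0,0,0,0,0,0.28],[0,0,0,0,0,0,0.28],[0,0,-0.3,0,0,0,0.28],[0,0,-0.4,0,0,0,0],[0,0,-0.5,0,0,0,0]]]'
python3 -c "
from h import *
go(608,-23,200,78)"
```

```text
t: 33.05
tcp_pos: [475.9, -224.1, 95.9]
tcp_rot: [-180.0, -0.0, 88.7]
contact_force: [0.3, -0.2, -1.0]
gripper_width: 49.6
grasp_force: 30.0
t: 33.85
tcp_pos: [475.4, -223.9, 186.5]
tcp_rot: [-179.9, -0.1, 88.7]
contact_force: [0.8, -1.2, 0.1]
gripper_width: 72.0
grasp_force: 0.0
shift [ 2.719  1.705 -0.18 ] norm mm 241.1 turn [-0.0013 -0.0008  0.1187] | TCP [ 475.4 -223.9  186.5] [-1.7989e+02 -8.0000e-02  8.8680e+01] t 33.9 F [ 0.8 -1.2  0.1] w 72.0 g 0.0
```

```bash
python3 -m inch '[[[0.45,0.28,-0.2,0,0,0,0],[0.45,0.28,-0.2,0,0,0,0],[0.45,0.28,-0.2,0,0,0,0],[0.45,0.28,-0.2,0,0,0,0],[0.45,0.28,-0.1,0,0,0,0],[0,0,0,0,0,0.06,0],[0,0,0,0,0,0.059,0],[0,0,0,0,0,0,0]]]'|head -2
python3 -m inch '[[[0,0,0,0,0,0,0],[0,0,0,0,0,0,0],[0,0,0,0,0,0,0]]]'|head -2
python3 look.py; python3 -c "
from h import *
go(608.5,-23,78,78)"
```

```text
t: 34.65
tcp_pos: [585.1, -57.7, 253.9]
t: 34.95
tcp_pos: [584.9, -58.3, 254.0]
red 415 [438.4  91.3 141.3] 154.9 rect ((439.0829772949219, 90.76078033447266), (16.787538528442383, 33.48516082763672), 88.62545776367188)
blue 940 [556.5  91.9 155.2] 156.4 rect ((556.4860229492188, 90.7660140991211), (15.631050109863281, 21.556669235229492), 77.27069854736328)
blue 670 [364.7  83.3  74.3] 75.5 rect ((368.010986328125, 82.70178985595703), (28.627918243408203, 27.11113739013672), 64.03223419189453)
yellow 1190 [476.3  90.   33.2] 34.5 rect ((479.35760498046875, 96.51355743408203), (23.024433135986328, 74.17234802246094), 2.4510958194732666)
yellow 2252 [609.4 -25.   21. ] 22.2 rect ((609.5625, -20.454792022705078), (77.09943389892578, 50.88108825683594), 78.03567504882812)
yellow 561 [ 488.3 -190.7   38.8] 40.0 rect ((478.36334228515625, -202.43179321289062), (42.66633605957031, 49.38983917236328), 88.24492645263672)
shift [0.525 0.209 2.346] norm mm 181.0 turn [-0.      0.     -0.0001] | TCP [585.  -58.3 253.9] [-180.      0.     77.99] t 35.0 F [ 0.6 -1.  -0.2] w 87.0 g 0.0
```

```bash
python3 -m inch '[[[0.53,0.21,0.2,0,0,0,0],[0,0,0.53,0,0,0,0],[0,0,0.53,0,0,0,0],[0,0,0.53,0,0,0,0],[0,0,0.45,0,0,0,0],[0,0,0.1,0,0,0,0],[0,0,0,0,0,0,0],[0,0,0,0,0,0,0]]]' |head -2
python3 -m inch '[[[0,0,0,0,0,0,1],[0,0,0,0,0,0,1],[0,0,0,0,0,0,1],[0,0,0,0,0,0,1],[0,0,0,0,0,0,1],[0,0,0,0,0,0,1],[0,0,0,0,0,0,1],[0,0,0,0,0,0,1]]]' 30
python3 -m inch '[[[0,0,-0.2,0,0,0,1],[0,0,-0.5,0,0,0,1],[0,0,-0.5,0,0,0,1],[0,0,-0.5,0,0,0,1],[0,0,0,0,0,-0.06,1],[0,0,0,0,0,-0.06,1],[0,0,0,0,0,0,1],[0,0,0,0,0,0,1]]]'
python3 -c "
from h import *
go(577.1,-225.7,200,88.7)"
```

```text
t: 35.8
tcp_pos: [609.9, -22.3, 80.3]
t: 36.6
tcp_pos: [608.8, -22.4, 78.5]
tcp_rot: [180.0, 0.0, 78.0]
contact_force: [-0.6, -0.4, 2.4]
gripper_width: 49.7
grasp_force: 30.0
t: 37.4
tcp_pos: [608.6, -22.4, 206.3]
tcp_rot: [180.0, -0.0, 88.6]
contact_force: [0.1, -0.8, -1.4]
gripper_width: 49.8
grasp_force: 30.0
shift [-2.72  -0.355  0.084] norm mm 205.8 turn [ 0.     -0.0001 -0.001 ] | TCP [608.6 -22.4 206.3] [ 1.800e+02 -1.000e-02  8.861e+01] t 37.4 F [ 0.1 -0.8 -1.4] w 49.8 g 30.0
```

```bash
python3 -m inch '[[[-0.545,-0.071,0,0,0,0,1],[-0.545,-0.071,0,0,0,0,1],[-0.545,-0.071,0,0,0,0,1],[-0.545,-0.071,0,0,0,0,1],[-0.545,-0.071,0,0,0,0,1],[0,0,0.3,0,0,0,1],[0,0,0.3,0,0,0,1],[0,0,0.3,0,0,0,1]]]'|grep gr
python3 -m inch '[[[0,0,0,0,0,0,1],[0,0,0,0,0,0,1],[0,0,0,0,0,0,1],[0,0,0,0,0,0,1]]]'|grep -E "gr"
python3 -c "
from h import *
go(577.1,-226,97,88.7)"
```

```text
gripper_width: 49.6
grasp_force: 30.0
gripper_width: 49.9
grasp_force: 30.0
shift [ 0.003 -0.019  0.571] norm mm 42.9 turn [0.0012 0.0005 0.0005] | TCP [ 578.4 -226.2  139.9] [1.7989e+02 4.0000e-02 8.8750e+01] t 38.6 F [-0.2  0.1 -0.7] w 49.9 g 30.0
```

```bash
python3 -m inch '[[[0.003,-0.005,0.2,0,0,0,1],[0,0,0.2,0,0,0,1],[0,0,0.16,0,0,0,1],[0,0,0,0,0,0,1],[0,0,0,0,0,0,1],[0,0,0,0,0,0,1]]]'
python3 -m inch '[[[0,0,0,0,0,0,0.28],[0,0,0,0,0,0,0.28],[0,0,0,0,0,0,0.28],[0,0,0,0,0,0,0.28],[0,0,0,0,0,0,0.28],[0,0,-0.3,0,0,0,0.28],[0,0,-0.5,0,0,0,0],[0,0,-0.6,0,0,0,0]]]'
python3 -m inch '[[[0,0,-0.6,0,0,-0.042,0],[0,0,-0.3,0,0,0,0],[0,0,0,0,0,0,0],[0,0,0,0,0,0,0]]]'
python3 - <<'E'
from h import *
go(483.5,291.5,265,92.5)
p,d,c=grab('top'); P=pts(c,d)
m=cv2.inRange(cv2.cvtColor(p,cv2.COLOR_RGB2HSV),(22,90,60),(36,255,255));k=cv2.morphologyEx(m,cv2.MORPH_CLOSE,np.ones((9,9)))
for cn in cv2.findContours(k,0,1)[0]:
    if cv2.contourArea(cn)>100:
        z=np.nanmedian(P[...,2][cv2.drawContours(np.zeros_like(k),[cn],-1,1,-1)>0]); print(cn.mean((0,1)),z,cv2.minAreaRect(plane(c,cn[:,0].astype(float),z)[:,:2].astype(np.float32)))
E
```

```text
t: 39.2
tcp_pos: [577.0, -225.8, 95.6]
tcp_rot: [-179.9, -0.0, 88.8]
contact_force: [0.4, 0.1, -0.8]
gripper_width: 49.5
grasp_force: 30.0
t: 40.0
tcp_pos: [576.4, -225.7, 201.3]
tcp_rot: [-179.8, -0.1, 88.8]
contact_force: [1.3, 0.2, -0.4]
gripper_width: 71.6
grasp_force: 0.0
t: 40.4
tcp_pos: [577.3, -226.0, 268.9]
tcp_rot: [180.0, 0.0, 92.5]
contact_force: [-0.4, -0.3, -0.6]
gripper_width: 86.5
grasp_force: 0.0
shift [ 6.948 -0.945  0.049] norm mm 525.9 turn [0.0002 0.0003 0.0003] | TCP [ 577.3 -226.   268.9] [1.7998e+02 3.0000e-02 9.2530e+01] t 40.4 F [-0.4 -0.3 -0.6] w 86.5 g 0.0
[363.5        247.30434783] 39.59827630814959 ((476.041015625, -227.19046020507812), (78.88516998291016, 48.31400680541992), 89.24071502685547)
[245.6741573  242.26966292] 33.6510526595639 ((493.6735534667969, 91.19660186767578), (47.169376373291016, 80.54780578613281), 2.7171404361724854)
[360.39759036 209.74698795] 40.53173147673442 ((576.4579467773438, -223.80767822265625), (70.6747055053711, 49.475860595703125), 89.07750701904297)
[  9.78 143.72] -351.19584890175383 ((897.3713989257812, 1005.9469604492188), (320.6560363769531, 81.68838500976562), 3.4515719413757324)
```

```bash
python3 -m inch '[[[0.63,-0.086,0,0,0,0,0],[0.63,-0.086,0,0,0,0,0],[0.63,-0.086,0,0,0,0,0],[0.63,-0.086,0,0,0,0,0],[0.63,-0.086,0,0,0,0,0],[0.63,-0.086,0,0,0,0,0]]]'|head -1
python3 -m inch '[[[0.63,-0.086,0,0,0,0,0],[0.63,-0.086,0,0,0,0,0],[0.63,-0.086,0,0,0,0,0],[0.63,-0.086,0,0,0,0,0],[0.63,-0.086,0,0,0,0,0],[0,0,0,0,0,0,0],[0,0,0,0,0,0,0],[0,0,0,0,0,0,0]]]'|head -1
python3 -c "
from h import *
go(483.3,292,136,92.4)"
```

```text
t: 41.05
t: 41.85
shift [0.043 0.002 1.757] norm mm 131.8 turn [-0.001   0.0007  0.001 ] | TCP [483.5 288.9 267.8] [-1.7991e+02  6.0000e-02  9.2490e+01] t 41.9 F [0.9 0.4 0.6] w 86.9 g 0.0
```

```bash
python3 -m inch '[[[0.04,0,0.44,0,0,0,0],[0,0,0.44,0,0,0,0],[0,0,0.44,0,0,0,0],[0,0,0.43,0,0,0,0],[0,0,0,0,0,0,0],[0,0,0,0,0,0,0],[0,0,0,0,0,0,0],[0,0,0,0,0,0,0]]]'|head -2
python3 -m inch '[[[0,0,0,0,0,0,1],[0,0,0,0,0,0,1],[0,0,0,0,0,0,1],[0,0,0,0,0,0,1],[0,0,0,0,0,0,1],[0,0,0,0,0,0,1],[0,0,0,0,0,0,1],[0,0,0,0,0,0,1]]]' 40|head -1
python3 -m inch '[[[0,0,0,0,0,0,1],[0,0,0,0,0,0,1],[0,0,0,0,0,0,1],[0,0,0,0,0,0,1],[0,0,0,0,0,0,1],[0,0,0,0,0,0,1]]]'
python3 -m inch '[[[-0.15,0,0,0,0,0,1],[-0.2,0,0,0,0,0,1],[-0.2,0,0,0,0,0,1],[-0.2,0,0,0,0,0,1],[-0.2,0,0,0,0,0,1],[-0.2,0,0,0,0,0,1],[-0.2,0,0,0,0,0,1],[-0.2,0,0,0,0,0,1]]]'|grep -E "pos|force"
python3 -m inch '[[[-0.08,0,0,0,0,0,1],[-0.03,0,0,0,0,0,1],[0,0,0,0,0,0,1],[0,0,0,0,0,0,1],[0,0,0,0,0,0,1],[0,0,0,0,0,0,1]]]'|grep -E "pos|force"
```

```text
t: 42.65
tcp_pos: [484.2, 293.4, 139.5]
t: 43.45
t: 44.05
tcp_pos: [483.2, 293.2, 137.7]
tcp_rot: [-180.0, 0.0, 92.6]
contact_force: [-0.2, -0.1, -0.3]
gripper_width: 13.8
grasp_force: 40.0
tcp_pos: [488.3, 176.6, 137.7]
contact_force: [0.4, 2.9, -2.5]
grasp_force: 40.0
tcp_pos: [488.7, 169.2, 137.7]
contact_force: [0.1, 3.1, -2.3]
grasp_force: 40.0
```

```bash
python3 -m inch '[[[0.2,0,0,0,0,0,1],[0.2,0,0,0,0,0,1],[0.2,0,0,0,0,0,1],[0.2,0,0,0,0,0,1],[0.2,0,0,0,0,0,1],[0.2,0,0,0,0,0,1],[0.2,0,0,0,0,0,1],[0.2,0,0,0,0,0,1]]]'|grep -E "pos|force"
python3 -m inch '[[[0.04,0,0,0,0,0,1],[0.02,0,0,0,0,0,1],[0,0,0,0,0,0,1],[0,0,0,0,0,0,1],[0,0,0,0,0,0,1],[0,0,0,0,0,0,1]]]'|grep -E "pos|force"
python3 -m inch '[[[0,0,0,0,0,0,0],[0,0,0,0,0,0,0],[0,0,0,0,0,0,0],[0,0,0,0,0,0,0],[0,0,-0.42,0,0,0,0],[0,0,-0.42,0,0,0,0],[0,0,-0.42,0,0,0,0],[0,0,-0.42,0,0,0,0]]]' |head -2
python3 -m inch '[[[-0.6,0,0,0,0,0,0],[-0.6,0,0,0,0,0,0],[-0.6,0,0,0,0,0,0],[-0.6,0,0,0,0,0,0],[-0.6,0,0,0,0,0,0],[-0.6,0,0,0,0,0,0],[-0.6,0,0,0,0,0,0],[0,0,0,0,0,0,0]]]'|head -2
python3 -m inch '[[[0,0,0,0,0,0,0],[0,0,0,0,0,0,0],[0,0,0,0,0,0,0],[0,0,0,0,0,0,0]]]'|head -2
python3 look.py; python3 -c "
from h import *
go(497.7,-23,90,92.5)"
```

```text
tcp_pos: [483.4, 288.3, 137.7]
contact_force: [-2.6, -2.2, 4.9]
grasp_force: 40.0
tcp_pos: [483.2, 292.9, 137.7]
contact_force: [-2.0, 0.7, 1.1]
grasp_force: 40.0
t: 47.65
tcp_pos: [483.1, 293.1, 265.0]
t: 48.45
tcp_pos: [497.1, -28.6, 263.4]
t: 48.85
tcp_pos: [497.3, -20.3, 263.8]
red 1226 [432.3  87.  154.8] 156.2 rect ((433.38946533203125, 86.77552032470703), (20.0738582611084, 28.94817352294922), 72.83798217773438)
blue 2985 [365.1  98.   74.1] 75.4 rect ((364.7021179199219, 97.95162963867188), (52.35420227050781, 53.49312210083008), 6.075018405914307)
blue 1154 [554.7  92.9 154.7] 156.3 rect ((552.679931640625, 92.52749633789062), (30.15672492980957, 20.089784622192383), 20.803451538085938)
yellow 2041 [499.5 -25.3  32.9] 34.1 rect ((497.9201965332031, -21.049945831298828), (51.249351501464844, 79.8940200805664), 2.834975242614746)
yellow 317 [ 469.7 -185.9   38.7] 289.2 rect ((476.7811584472656, -196.143310546875), (30.99832534790039, 47.15007781982422), 88.84843444824219)
shift [-0.034  0.004  2.316] norm mm 173.7 turn [ 0.     -0.0001  0.0017] | TCP [497.2 -20.5 263.7] [180.    -0.    92.65] t 48.9 F [ 0.   0.4 -0.8] w 87.2 g 0.0
```

```bash
python3 -m inch '[[[-0.02,0.006,0.46,0,0,0,0],[0,0,0.46,0,0,0,0],[0,0,0.46,0,0,0,0],[0,0,0.46,0,0,0,0],[0,0,0.47,0,0,0,0],[0,0,0,0,0,0,0],[0,0,0,0,0,0,0],[0,0,0,0,0,0,0]]]' |head -2
python3 -m inch '[[[0,0,0,0,0,0,1],[0,0,0,0,0,0,1],[0,0,0,0,0,0,1],[0,0,0,0,0,0,1],[0,0,0,0,0,0,1],[0,0,0,0,0,0,1],[0,0,0,0,0,0,1],[0,0,0,0,0,0,1]]]' 30
python3 -m inch '[[[0,0,-0.3,0,0,0,1],[0,0,-0.6,0,0,0,1],[0,0,-0.6,0,0,0,1],[0,0,0,0,0,0.042,1],[0,0,0,0,0,0,1],[0,0,0,0,0,0,1]]]'
python3 -c "
from h import *
go(474.9,-318.3,200,88.7)"
```

```text
t: 49.7
tcp_pos: [499.0, -22.7, 92.3]
t: 50.5
tcp_pos: [497.7, -23.0, 90.5]
tcp_rot: [-180.0, 0.0, 92.5]
contact_force: [-1.0, 0.1, 3.2]
gripper_width: 49.5
grasp_force: 30.0
t: 51.1
tcp_pos: [497.2, -23.1, 202.1]
tcp_rot: [-179.9, -0.0, 88.9]
contact_force: [-0.9, -0.6, -0.7]
gripper_width: 49.6
grasp_force: 30.0
shift [-3.941 -0.218  0.029] norm mm 296.0 turn [-0.0009 -0.      0.0017] | TCP [497.2 -23.1 202.1] [-179.92   -0.     88.86] t 51.1 F [-0.9 -0.6 -0.7] w 49.6 g 30.0
```

```bash
python3 -m inch '[[[-0.564,-0.031,0,0,0,0,1],[-0.564,-0.031,0,0,0,0,1],[-0.564,-0.031,0,0,0,0,1],[-0.564,-0.031,0,0,0,0,1],[-0.564,-0.031,0,0,0,0,1],[-0.564,-0.031,0,0,0,0,1],[-0.564,-0.031,0,0,0,0,1],[0,0,0,0,0,0,1]]]'|grep gr
python3 -m inch '[[[0,0,0.3,0,0,0,1],[0,0,0.3,0,0,0,1],[0,0,0.3,0,0,0,1],[0,0,0,0,0,0,1],[0,0,0,0,0,0,1],[0,0,0,0,0,0,1],[0,0,0,0,0,0,1],[0,0,0,0,0,0,1]]]'|grep -E "gr"
python3 -c "
from h import *
go(474.9,-318.6,97,88.7)"
```

```text
gripper_width: 49.9
grasp_force: 30.0
gripper_width: 49.4
grasp_force: 30.0
shift [ 0.004 -0.008  0.524] norm mm 39.3 turn [0.0007 0.0005 0.0008] | TCP [ 475.5 -318.9  136.3] [1.7994e+02 5.0000e-02 8.8770e+01] t 52.7 F [ 0.4 -0.4 -0.3] w 49.4 g 30.0
```

```bash
python3 -m inch '[[[0.004,0,0.2,0,0,0,1],[0,0,0.18,0,0,0,1],[0,0,0.13,0,0,0,1],[0,0,0,0,0,0,1],[0,0,0,0,0,0,1],[0,0,0,0,0,0,1]]]'
python3 -m inch '[[[0,0,0,0,0,0,0.28],[0,0,0,0,0,0,0.28],[0,0,0,0,0,0,0.28],[0,0,0,0,0,0,0.28],[0,0,0,0,0,0,0.28],[0,0,-0.3,0,0,0,0.28],[0,0,-0.5,0,0,0,0],[0,0,-0.6,0,0,0,0]]]'
python3 -c "
from h import *
go(526,-325,250,88.7)"
```

```text
t: 53.3
tcp_pos: [474.9, -318.2, 96.6]
tcp_rot: [-180.0, -0.0, 88.8]
contact_force: [-0.1, -0.9, -0.0]
gripper_width: 49.8
grasp_force: 30.0
t: 54.1
tcp_pos: [474.3, -317.9, 202.2]
tcp_rot: [-179.9, -0.1, 88.8]
contact_force: [-0.2, -1.4, -0.4]
gripper_width: 72.0
grasp_force: 0.0
shift [-0.079  0.69  -0.639] norm mm 70.8 turn [-0.0014 -0.0013  0.0009] | TCP [ 474.3 -317.9  202.2] [-1.7987e+02 -1.1000e-01  8.8780e+01] t 54.1 F [-0.2 -1.4 -0.4] w 72.0 g 0.0
```

```bash
python3 -m inch '[[[-0.42,0.34,-0.32,0,0,0,0],[-0.42,0.34,-0.32,0,0,0,0],[0,0,0,0,0,0,0],[0,0,0,0,0,0,0],[0,0,0,0,0,0,0],[0,0,0,0,0,0,0]]]'|grep pos
python3 - <<'E'
from h import *
p,d,c=grab('wrist'); save(p,'w4.png'); P=pts(c,d)
for ce,a,q,z,m in blobs(p,d,c,(24,150,90),(32,255,255),200):
    cn=max(cv2.findContours(m.astype(np.uint8),0,1)[0],key=cv2.contourArea); print('yel',ce.round(),q.round(1),cv2.minAreaRect(plane(c,cn[:,0].astype(float),40)[:,:2].astype(np.float32)))
for ce,a,q,z,m in blobs(p,d,c,(50,80,30),(85,255,255),60): print('green',q.round(1))
go(525.5,-272,119,88.7)
E
```

```text
tcp_pos: [524.2, -381.4, 249.4]
yel [226.  49.] [ 477.4 -232.1   39.2] ((476.6880798339844, -227.53195190429688), (71.77349090576172, 49.7844123840332), 88.73258209228516)
yel [332.  49.] [ 575.1 -234.    39.3] ((576.5574340820312, -229.66006469726562), (71.68122100830078, 49.84079360961914), 89.10089874267578)
yel [231. 142.] [ 476.5 -321.3   39.1] ((475.8851013183594, -316.6445617675781), (77.2431869506836, 49.225955963134766), 88.793701171875)
green [ 525.6 -272.9   85.1]
green [ 769.6 -296.6   12. ]
green [ 768.1 -303.5   78. ]
shift [ 1.461 -0.011  1.742] norm mm 170.5 turn [-0.0008 -0.0004  0.0012] | TCP [ 524.2 -381.6  249.6] [-1.7993e+02 -3.0000e-02  8.8810e+01] t 54.8 F [0.  1.  0.3] w 87.0 g 0.0
```

View pics/w4.png

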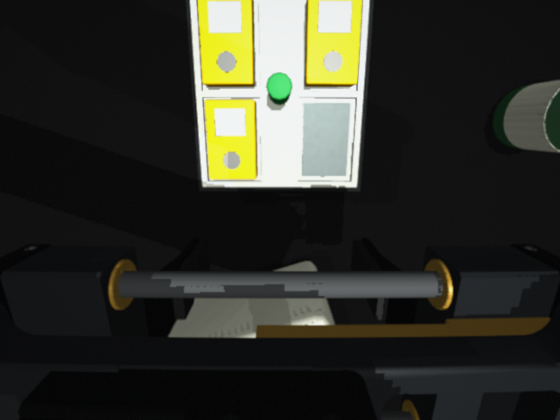

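The three cassettes lie flat in bays 1 to 3 at (226,49), (332,49) and (231,142), and the post is at (280,86). Next is the carrier tug.

```bash
python3 -m inch '[[[0.487,0.01,0.2,0,0,0,0],[0.487,0,0.2,0,0,0,0],[0.487,0,0.2,0,0,0,0],[0,0,0,0,0,0,0],[0,0,0,0,0,0,0],[0,0,0,0,0,0,0],[0,0,0,0,0,0,0]]]'|grep pos
python3 -c "
from h import *
go(525.7,-272,119,88.7)"
```

```text
tcp_pos: [527.7, -274.2, 205.5]
shift [ 0.03  -0.027  1.153] norm mm 86.5 turn [ 0.0002  0.0003 -0.0004] | TCP [ 527.7 -274.2  205.5] [1.7998e+02 3.0000e-02 8.8670e+01] t 55.5 F [-0.3  0.1 -0.2] w 87.1 g 0.0
```

```bash
python3 -m inch '[[[0.015,-0.02,0.3,0,0,0,0],[0,0,0.3,0,0,0,0],[0,0,0.3,0,0,0,0],[0,0,0.25,0,0,0,0],[0,0,0,0,0,0,0],[0,0,0,0,0,0,0],[0,0,0,0,0,0,0],[0,0,0,0,0,0,0]]]'|grep pos
python3 -m inch '[[[0,0,0,0,0,0,1],[0,0,0,0,0,0,1],[0,0,0,0,0,0,1],[0,0,0,0,0,0,1],[0,0,0,0,0,0,1],[0,0,0,0,0,0,1],[0,0,0,0,0,0,1],[0,0,0,0,0,0,1]]]' 58|head -1
python3 -m inch '[[[0,0,0,0,0,0,1],[0,0,0,0,0,0,1],[0,0,0,0,0,0,1],[0,0,0,0,0,0,1],[0,0,0,0,0,0,1],[0,0,0,0,0,0,1]]]'
python3 -m inch '[[[0,0,-0.02,0,0,0,1],[0,0,-0.02,0,0,0,1],[0,0,0,0,0,0,1],[0,0,0,0,0,0,1],[0,0,0,0,0,0,1]]]'
```

```text
tcp_pos: [526.9, -272.2, 120.2]
t: 57.05
t: 57.65
tcp_pos: [525.4, -271.8, 118.8]
tcp_rot: [-179.9, -0.0, 88.7]
contact_force: [-4.4, 1.2, 3.2]
gripper_width: 21.0
grasp_force: 57.9
t: 58.15
tcp_pos: [525.4, -271.8, 121.2]
tcp_rot: [-179.9, -0.0, 88.7]
contact_force: [-5.5, -1.7, -6.3]
gripper_width: 21.1
grasp_force: 57.9
```

```bash
python3 -m inch '[[[0,0,-0.018,0,0,0,1],[0,0,-0.018,0,0,0,1],[0,0,0,0,0,0,1],[0,0,0,0,0,0,1],[0,0,0,0,0,0,1],[0,0,0,0,0,0,1],[0,0,0,0,0,0,1]]]'
python3 -m inch '[[[0,0,0,0,0,0,1],[0,0,0,0,0,0,1],[0,0,0,0,0,0,1],[0,0,0,0,0,0,1],[0,0,0,0,0,0,1],[0,0,0,0,0,0,1],[0,0,0,0,0,0,1],[0,0,0,0,0,0,1]]]'
```

```text
t: 58.85
tcp_pos: [525.5, -271.8, 123.8]
tcp_rot: [-179.9, -0.0, 88.7]
contact_force: [-4.7, -1.1, -11.5]
gripper_width: 21.2
grasp_force: 57.9
t: 59.65
tcp_pos: [525.4, -271.8, 123.7]
tcp_rot: [-179.9, -0.0, 88.7]
contact_force: [-4.1, -1.3, -11.3]
gripper_width: 20.8
grasp_force: 57.9
```

Held at about 11.4 N with 5 mm of rise. Now ease down, release and retreat, then check everything.

```bash
python3 -m inch '[[[0,0,0.02,0,0,0,1],[0,0,0.02,0,0,0,1],[0,0,0.026,0,0,0,1],[0,0,0,0,0,0,1],[0,0,0,0,0,0,1],[0,0,0,0,0,0,1]]]'|grep -E "pos|force"
python3 -m inch '[[[0,0,0,0,0,0,0],[0,0,0,0,0,0,0],[0,0,0,0,0,0,0],[0,0,0,0,0,0,0],[0,0,0,0,0,0,0],[0,0,0,0,0,0,0],[0,0,0,0,0,0,0],[0,0,0,0,0,0,0]]]'|grep -E "pos|width"
python3 -m inch '[[[0,0,-0.5,0,0,0,0],[0,0,-0.6,0,0,0,0],[0,0,-0.6,0,0,0,0],[-0.5,0,0,0,0,0,0],[-0.5,0,0,0,0,0,0],[-0.5,0,0,0,0,0,0],[0,0,0,0,0,0,0],[0,0,0,0,0,0,0]]]'|grep -E "pos"
python3 -m inch '[[[-0.6,0,0,0,0,0,0],[-0.6,0,0,0,0,0,0],[-0.6,0,0,0,0,0,0],[0,0,0,0,0,0,0],[0,0,0,0,0,0,0],[0,0,0,0,0,0,0],[0,0,0,0,0,0,0]]]'|grep -E "pos"
python3 - <<'E'
from h import *
p,d,c=grab('top'); P=pts(c,d); save(cv2.resize(p[140:310,150:430],None,fx=2.4,fy=2.4),'top3.png')
m=cv2.inRange(cv2.cvtColor(p,cv2.COLOR_RGB2HSV),(22,90,60),(36,255,255));k=cv2.morphologyEx(m,cv2.MORPH_CLOSE,np.ones((9,9)))
for cn in cv2.findContours(k,0,1)[0]:
    if cv2.contourArea(cn)>100:
        z=np.nanmedian(P[...,2][cv2.drawContours(np.zeros_like(k),[cn],-1,1,-1)>0]); print(cn.mean((0,1)),z,cv2.minAreaRect(plane(c,cn[:,0].astype(float),z)[:,:2].astype(np.float32)))
for n,b in (('red',(244,267)),('blue',(241,214)),('post',(384,227)),('handle',(166,246))): print(n,P[b[1],b[0]].round(1))
E
```

```text
tcp_pos: [525.5, -271.8, 119.6]
contact_force: [-8.6, -0.4, -4.0]
grasp_force: 57.9
tcp_pos: [526.4, -271.8, 119.7]
gripper_width: 76.8
tcp_pos: [523.5, -385.0, 246.6]
tcp_pos: [522.1, -517.2, 247.7]
[380.77018634 247.55279503] 39.43466621417588 ((474.044921875, -273.6423034667969), (171.76014709472656, 45.64640426635742), 89.20659637451172)
[362.33707865 210.25842697] 39.727618951533486 ((576.4959716796875, -228.396240234375), (79.5234603881836, 49.50878143310547), 89.07626342773438)
[  9.8159204  143.93532338] -351.3084913220167 ((895.4981689453125, 1004.9794311523438), (324.4891662597656, 81.68256378173828), 3.7895233631134033)
red [426.5  82.6 154.7]
blue [555.5  89.8 155.4]
post [ 524.8 -274.    85.8]
handle [483.  287.8 101.3]
```

View pics/top3.png

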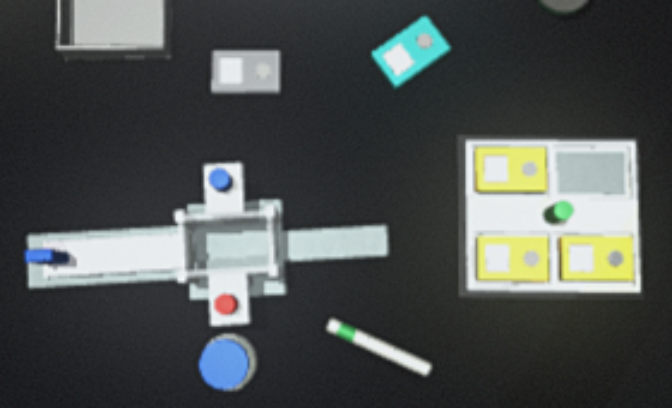

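Three cassettes lie flat in bays at crop (511,169), (511,259) and (597,259). The tower is empty, the pusher is back, the pins and post are at their seated heights, and the other objects haven't moved. Handing in.

```bash
python3 -c "
from station import bot
print(bot.hand_in())"
```

```text
the job is handed in; nothing more can be done
None
```

The job is handed in, with no verdict returned: both pins were tugged at about 12 N, all three cassettes lie flat in bays 1 to 3, the pusher is fully back, and the loaded carrier held at about 11 N and is seated again.

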